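Reload the bench stapler's magazine

TASK

Reload the bench stapler, whose channel is clamped at an unmeasured place along its base, so go by feel: set the long staple strip in the open channel, push the spring follower back with it until its front end drops behind the nose step, and press it gently down so that it lies flat on the channel floor and is held there by the spring. Let go of it, then slide the cover rail fully home over it without slamming it. Never force anything (press with about 10 N, never more than 20), do not ram the strip against the hard stop behind the follower, and leave everything else where it is.

Things in the scene. Friction and masses are not known exactly. Their poses are not given: they have to be found in the camera images.
- strip_mid (a point): Steel staple strip, a straight bar 80 mm long (x), 12 mm wide (y), 24 mm tall (z), standing on its legs on the table, both ends alike. This point is its centre, 12 mm above its underside. About 70 g.
- magazine: Base plate of a bench stapler's open magazine, 300 x 70 x 8 mm, screwed to the table (x = -209 to +91 mm). Origin on the table on the channel's middle line, z up, x along the channel to the nose. The channel body (step, follower and rail with it) is clamped in slots up to 18 mm ahead of or behind its middle setting, fixed but unmeasured: feel for it. Every x given here is for the middle setting.
- seat (a point): Where a loaded strip's centre lies (x = 20 mm, give or take the 18 mm; 12 mm above the channel floor). Axes as the magazine. Channel x = -75 to 66 mm, floor 30 mm above the table, 14 mm wide inside; walls upright to 38 mm, then lips flared outward to 42 mm, 26 mm over all. Nose step across its front end, x = 60 to 66 mm, top 35 mm above the table; open beyond.
- rail (a joint): Cover rail sliding along the channel's top, carried by it: 0 = closed over strip and step (end stop), grows as drawn back, to 0.105 m. Friction about 2.5 N, stays where left. Plate 28 x 141 mm, underside 56 mm above the table. Black upright tab on it to push: 10 mm thick along x, 30 mm across, 59 to 83 mm above the table, centre at x = -30 mm minus this value. Clears a seated strip by 2 mm.
- follower_way (a point): Follower: dark block 6.5 mm wide, 22 mm high over the floor, sprung to the nose. This fixed point of the base marks where its face rests (x = 0, give or take the 18 mm; 60 mm behind the step, 20 mm too near for the strip). Spring 3.0 N at rest, 6.0 N when loaded. 22.5 mm back the strip's end meets two shoulders in the channel, a hard stop: between 20 and 22.5 mm it can drop behind the step.
- offcut: Bystander: short 28 mm left-over piece of staple strip, 12 mm wide, 24 mm tall, not usable; leave alone. Origin at the centre of its underside.
- tape: Bystander: cardboard tape ring, 84 mm across. Origin at the centre of its underside.
- glue: Bystander: white glue bottle, 100 mm tall. Origin at the centre of its underside.
- tower: Bystander: grey model tower block, 45 x 45 x 110 mm. Origin at the centre of its underside.
- house: Bystander: grey stepped model house, 100 x 50 x 50 mm. Origin at the centre of its underside.
- sandblock: Bystander: cork sanding block, 90 x 50 x 28 mm. Origin at the centre of its underside.
- pot: Bystander: white ceramic cup, 72 mm across, 90 mm tall. Origin at the centre of its underside.
- brush: Bystander: flat brush lying down. Origin at the centre of its underside.
Not all that is in view belongs to the job. Of the things like the part that bears strip_mid, leave any that is pink or red; of the rest the larger one is meant.

How it is judged:
By the outcome, as a careful person would: the job done as asked, in the order asked, and still so for the second after the job is handed in, with the robot touching nothing.
It also fails if it takes over 67 s, if anything falls off the work surface, if the arm or the gripper's body presses on something with over 40 N, if the wrist force passes 120 N, or if a joint passes its speed limit or range.

ROBOT

A 6-joint arm with a two-finger parallel gripper is mounted at the origin on the work surface. World frame = base frame: x ahead of the robot, y to its left, z up, the work surface at z = 0. Lengths are in mm, angles in degrees, forces in N, time in s.
With the tool pointing down it reaches from about 300 to 850 mm from the base axis. Payload 4.2 kg.
Tool frame: the origin (TCP) lies at the very end of the fingers, on their centre line; the grasp point (between the pads) lies 19 mm behind it (env.grip_depth is the distance from the TCP to the grasp point, in mm); y points along the fingers, z is the direction in which the jaws open and shut, and the axes are right-handed (so a half turn about y gives the same grasp; the last joint's range is limited). The gripper opens to 91 mm and grips with 3 to 60 N. Pads are 32 mm wide; open, the fingers measure 118 mm over their backs; the gripper's body (76 mm by 178 mm) begins 60 mm behind the grasp point.
Start: joints at [-64.572, 18.312, 89.639, -0, 72.044, -1.146], TCP at [257.232, -514.271, 213.976] pointing down, gripper open.
Joint ranges: [-177.97, 177.97], [-48.28, 115.42], [12.27, 149.76], [-77.06, 257.06], [2.81, 150.46], [-146.56, 146.56]. Speed limits (degrees/s): [147.25, 147.25, 180, 180, 180, 180].

INTERFACE

Orientations are given as [roll, pitch, yaw] about the fixed x, y, z axes, in that order (R = Rz(yaw) Ry(pitch) Rx(roll)).
In Python, from workcell import state, imaging, job, env gives the robot as it stands.
- The arm moves only by the shell command python3 -m pendant 'ROWS' [FORCE]. ROWS is JSON, a list of rows, each an object with "delta_pos": the shift along the tool's x, y, z in cm, a list of three; "twist": the turn, a rotation vector about the tool's x, y, z in degrees, a list of three; "grip": the opening in per cent of the stroke, from 0 (shut) to 100 (fully open). In form: [{"delta_pos": [tx, ty, tz], "twist": [wx, wy, wz], "grip": grip}, ...]. A call has exactly 5 rows; each row is the pose to reach, as a shift and turn from the pose commanded when the call began, along the tool's axes at that moment; what a row does not reach only later rows make up. A row lasts 1/10 s, in which the tool goes at most 50 mm and 8.59 degrees, less where a joint would pass 70% of its speed; a pose out of reach is approached as far as the arm can. A call with a gripper value outside its range is refused whole. The fingers move at their own pace and stop on an object; FORCE is the grip in N (left out, the last holds). Time passes only in rows, so rows that repeat a pose let the fingers close, or fill a call up. It gives the time, the measured TCP pose, the force and the opening at its end, in the units of the state.
- state(): the state, without advancing time (a new reading comes with each control period).
- imaging.grab_frame(name): name is "side" or "top"; returns (picture, depth): 480x640x3 uint8, red, green, blue; 480x640 float32, mm along the optical axis (not along the pixel's ray), 0 where there is no reading.
- imaging.camera_info(name): a dict with "fx", "fy", "cx", "cy" (pixels), "R" (3x3) and "t" (3): a world point X has camera coordinates R X + t. Camera axes: x right, y down, z forward; pixel columns grow to the right and rows downward; lengths in mm; the calibration is good to about 2 mm. A picture is of the moment at which its call begins. camera_info takes no time and is no camera call.
- job.job_done(): hands the job in, once; it reports no verdict.
The state is a dict: "time_s": time; "qpos": joint angles; "qvel": joint speeds; "effort": joint torques, N m; "ee_pos": TCP position; "ee_rot": TCP orientation; "force": force on the tool from outside, world axes, zero at the start; "torque": the same for the moment, N m; "gripper_width": finger opening in mm.
Only numpy, scipy, OpenCV 4.12 (cv2) and the standard library are available. Lean on these libraries where they do the work, as an engineer would, in place of code of your own. Each camera call takes 0.05 s, during which the arm holds its last target.

## Working session

There is one attempt and no reset: what is moved stays moved. The work goes in short steps, Python scripts to look and compute and a shell command to move; the robot and the scene stay as the last step left them, time stands still between calls to the robot, and variables do not carry over. Pictures are saved under pics/ and viewed, and the job is handed in when it is done.

```bash
ls -la; mkdir -p pics
python3 - <<'E'
from workcell import state, imaging, job, env
import cv2, numpy as np
print(state())
print([a for a in dir(env) if not a.startswith('_')], env.grip_depth)
for n in ("top","side"):
    p,d=imaging.grab_frame(n); cv2.imwrite(f"pics/{n}0.png",p[:,:,::-1]); np.savez(f"{n}0.npz",p=p,d=d)
    print(n,imaging.camera_info(n))
E
```

```text
total 12
drwxr-xr-x  3 agent agent 4096 Dec  7 13:19 .
drwxr-xr-x 23 root  root  4096 Dec  7 13:19 ..
drwxr-xr-x  2 agent agent 4096 Dec  7 13:19 pics
{'time_s': 0.0, 'qpos': array([-6.45732269e+01,  1.83505825e+01,  8.97070893e+01,  9.91072484e-04,
        7.20426577e+01, -1.14643225e+00]), 'qvel': array([-0.05415647, -0.06225274,  0.10637969,  0.00690917, -0.0373435 ,
        0.04141285]), 'effort': array([ 1.33664464e-03, -4.12467957e+01, -2.31970650e+01,  7.28895748e-02,
        4.56318946e-02, -1.26720270e-04]), 'ee_pos': array([ 257.00446927, -513.80097655,  213.12625695]), 'ee_rot': array([-9.01002906e+01,  2.94942803e-03, -1.53427104e+02]), 'force': array([-0.42742782, -0.11282661, -0.00184228]), 'torque': array([-0.02688025,  0.02473243, -0.01239171]), 'gripper_width': 90.89600494053317}
['Unreachable', 'grip_depth'] 18.8
top {'fx': 439.4344247720539, 'fy': 439.4344247720539, 'cx': 329.90621570445956, 'cy': 227.6858456088102, 'R': array([[ 0.0071708 , -0.99996355, -0.00463433],
       [-0.9964471 , -0.00675652, -0.08394953],
       [ 0.08391515,  0.00521985, -0.99645923]]), 't': array([ 15.42532027, 583.29608955, 991.79154484])}
side {'fx': 485.1915825990089, 'fy': 485.1915825990089, 'cx': 328.2500493435648, 'cy': 240.23529009705047, 'R': array([[ 0.95233057, -0.30461974, -0.01653196],
       [-0.16024153, -0.45337754, -0.87679613],
       [ 0.25959419,  0.83764886, -0.48057802]]), 't': array([-535.90250865,  165.71517934,  789.89154559])}
```

View pics/top0.png

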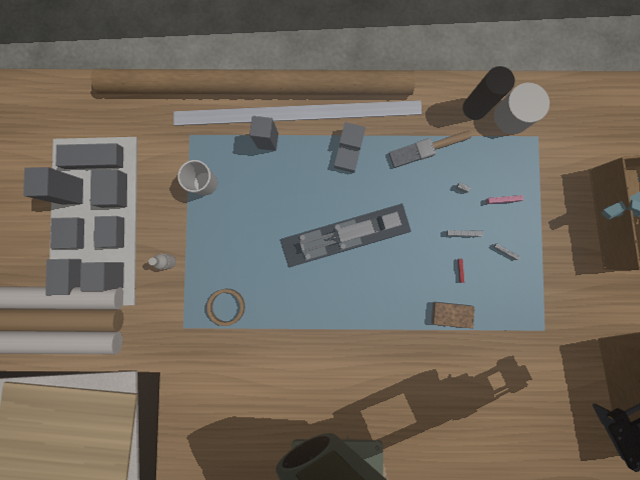

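View pics/side0.png

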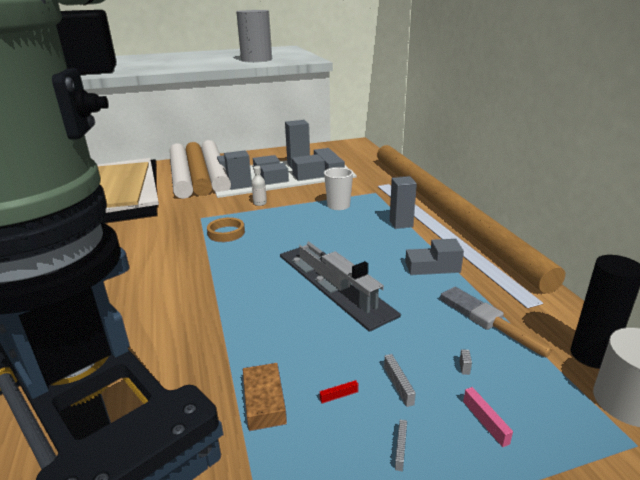

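Strip candidates in the top view: pink (505,200), red (461,270), grey (464,233), grey (507,251) and the short offcut (463,187). I'll enlarge the crops and measure each one.

```bash
cat > h.py <<'E'
import numpy as np, cv2
from workcell import state, imaging, env
def world(name,d):
    c=imaging.camera_info(name); R=np.array(c['R']);t=np.array(c['t'])
    v,u=np.mgrid[0:480,0:640]
    P=np.stack([(u-c['cx'])/c['fx']*d,(v-c['cy'])/c['fy']*d,d],-1)
    return (P-t)@R
def proj(name,X):
    c=imaging.camera_info(name); P=np.asarray(X)@np.array(c['R']).T+np.array(c['t'])
    return np.stack([c['cx']+c['fx']*P[...,0]/P[...,2],c['cy']+c['fy']*P[...,1]/P[...,2]],-1)
E
python3 - <<'E'
from h import *
T=np.load('top0.npz');S=np.load('side0.npz')
a=cv2.resize(T['p'][170:290,430:550],(480,480),interpolation=cv2.INTER_CUBIC)
b=cv2.resize(S['p'][340:480,310:520],(300*210//187,int(140*336/210)),interpolation=cv2.INTER_CUBIC)
im=np.zeros((480,800,3),np.uint8); im[:,:480]=a; b=b[:, :320]; im[:b.shape[0],480:800]=b
cv2.imwrite('pics/crop.png',im[:,:,::-1])
c=cv2.resize(T['p'][190:280,270:420],(800,480),interpolation=cv2.INTER_CUBIC);cv2.imwrite('pics/magtop.png',c[:,:,::-1])
c=cv2.resize(S['p'][230:340,270:410],(760,600),interpolation=cv2.INTER_CUBIC);cv2.imwrite('pics/magside.png',c[:,:,::-1])
W=world('top',T['d']); 
m=(W[...,2]>12)&(W[...,2]<40)&(T['d']>0)
m[:,:430]=0;m[:,550:]=0;m[:170]=0;m[290:]=0
n,l,s,ce=cv2.connectedComponentsWithStats(m.astype(np.uint8))
for i in range(1,n):
    q=W[l==i]
    if len(q)<10: continue
    r=cv2.minAreaRect(q[:,:2].astype(np.float32)); print(ce[i],s[i,4],np.median(q,0),r,T['p'][l==i].mean(0))
E
```

```text
[462.75609756 186.8902439 ] 82 [ 680.50974306 -289.94210695   23.43108451] ((681.945068359375, -290.6324462890625), (28.126083374023438, 13.938891410827637), 67.70726776123047) [119.2804878  121.12195122 123.56097561]
[504.39423077 198.74519231] 208 [ 653.00517929 -385.58237942   23.43333647] ((654.0899047851562, -386.7357177734375), (12.613622665405273, 81.38268280029297), 5.155085563659668) [156.89903846 114.96153846 130.77403846]
[463.75247525 232.67326733] 202 [ 573.20393461 -288.79514638   23.37932183] ((574.2103271484375, -292.16766357421875), (81.25823974609375, 12.058197021484375), 89.8572998046875) [132.07920792 133.87128713 136.43069307]
[506.21138211 251.17073171] 123 [ 532.36200935 -388.31064329   17.58959402] ((531.6735229492188, -390.363037109375), (61.54982376098633, 10.255454063415527), 62.07410430908203) [123.63414634 124.87804878 127.2601626 ]
[460.77319588 270.55670103] 97 [ 485.55315459 -283.68105811   16.11744489] ((486.8073425292969, -283.56036376953125), (53.45797348022461, 8.91220760345459), 4.992433071136475) [132.4742268   67.84536082  70.48453608]
```

View pics/crop.png

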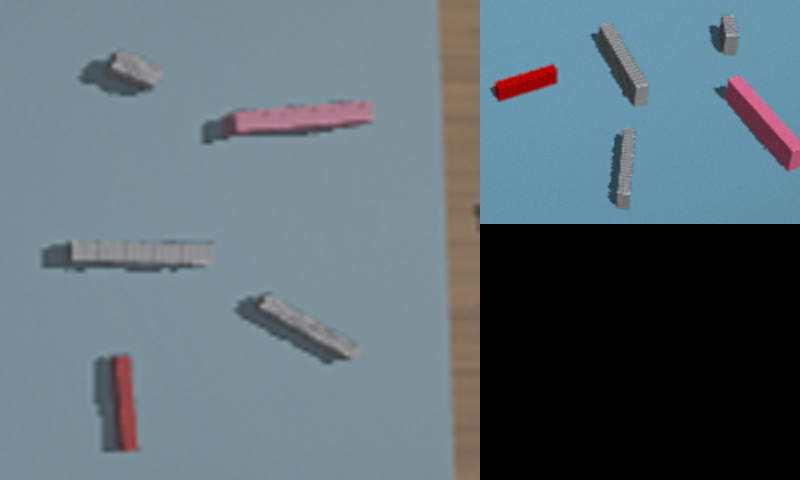

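View pics/magtop.png

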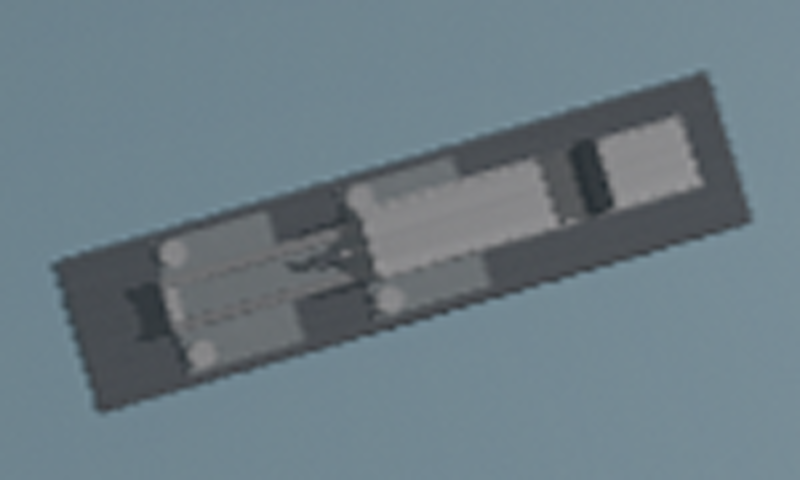

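View pics/magside.png

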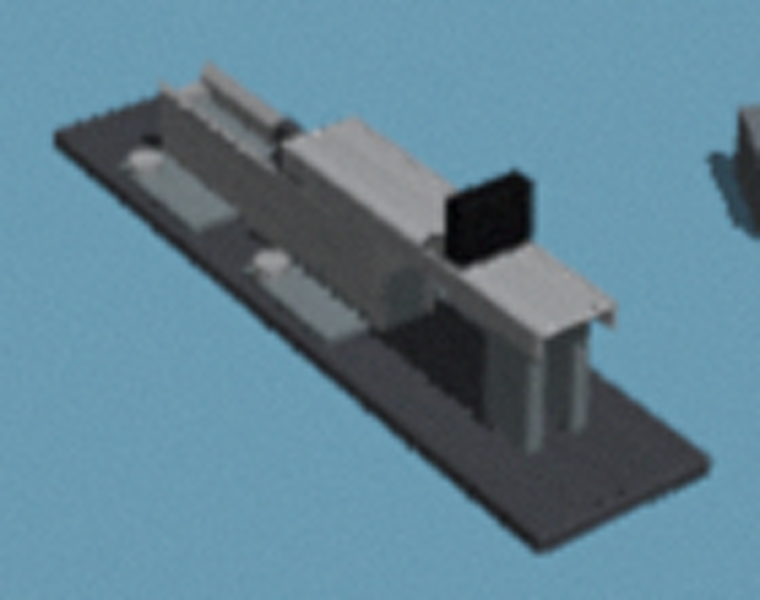

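The usable strip is the grey 80 mm one at top pixel (464,233). The grey one at (507,251) is only about 60 mm long, (463,187) is the offcut, and the pink and red ones are excluded. The magazine's nose points left in the top view, near pixel (302,244); the rail is drawn back, with its black tab near (381,223). Next I'll fit the magazine pose and the channel and rail positions.

Run:
```python
from h import *
def ray(name,uv,z):
    c=imaging.camera_info(name);R=np.array(c['R']);t=np.array(c['t'])
    uv=np.atleast_2d(uv).astype(float); D=np.c_[(uv[:,0]-c['cx'])/c['fx'],(uv[:,1]-c['cy'])/c['fy'],np.ones(len(uv))]@R
    C=-R.T@t; s=(z-C[2])/D[:,2]; return C+s[:,None]*D
for name,box in (('top',(195,275,275,418)),('side',(235,335,272,405))):
    T=np.load(name+'0.npz'); p=T['p'].astype(int); W=world(name,T['d'])
    sat=p[...,2]-p[...,0]
    m=(sat<22); k=np.zeros_like(m); k[box[0]:box[1],box[2]:box[3]]=1; m&=k
    n,l,s,ce=cv2.connectedComponentsWithStats(m.astype(np.uint8)); i=1+np.argmax(s[1:,4]); m=l==i
    print(name,s[i])
    # plate pts by depth
    z=W[...,2]; mp=m&(abs(z-8)<4)
    q=W[mp]; print('plate',len(q),np.median(q[:,2]),cv2.minAreaRect(q[:,:2].astype(np.float32)))
    if name=='top':
        cnt=np.argwhere(m)[:,::-1]; X=ray(name,cnt,8.); r=cv2.minAreaRect(X[:,:2].astype(np.float32)); print('ray',r,cv2.boxPoints(r))
        r0=r
    # frame
    c=np.array(r0[0]); b=cv2.boxPoints(r0); e=[b[1]-b[0],b[2]-b[1]]; e=max(e,key=np.linalg.norm); ex=e/np.linalg.norm(e); 
    if ex[1]<0: ex=-ex
    ey=np.array([-ex[1],ex[0]]); o=c+59*ex
    print('ex',ex,np.degrees(np.arctan2(ex[1],ex[0])),'o',o)
    Q=W[...,:2]-o; lx=Q@ex; ly=Q@ey
    for lo,hi in ((8,14),(14,28),(28,33),(33,37),(37,44),(44,50),(50,54),(54,60),(60,80),(80,90)):
        mm=m&(z>lo)&(z<=hi)
        if mm.sum()>5: print((lo,hi),mm.sum(),'x',np.percentile(lx[mm],[0,5,50,95,100]).round(1),'y',np.percentile(ly[mm],[0,5,50,95,100]).round(1))
    np.savez(name+'loc.npz',lx=lx,ly=ly,z=z)
```

```text
top [ 280  204  131   63 3795]
plate 2150 8.157372690055013 ((568.2786254882812, -16.42718505859375), (69.53144836425781, 299.7394714355469), 16.715084075927734)
ray ((567.7552490234375, -16.449676513671875), (70.07665252685547, 300.3839416503906), 16.71392059326172) [[ 491.003    117.3203 ]
 [ 577.3914  -170.37321]
 [ 644.5075  -150.21965]
 [ 558.1191   137.47386]]
ex [-0.28759336  0.95775265] 106.71393 o [550.78724098  40.05772781]
(8, 14) 1284 x [-208.1 -196.7  -32.5   78.1   90.5] y [-35.  -32.1  11.3  30.7  34.2]
(14, 28) 127 x [-88.2 -58.9   3.7  43.   46.1] y [-29.2 -27.1  -0.1  26.   28.2]
(28, 33) 156 x [-40.4 -35.4   7.4  40.1  47.7] y [-7.9 -7.2 -0.7  5.4  5.9]
(33, 37) 44 x [-36.6 -22.4  24.2  46.4  47.7] y [-10.8  -9.6  -3.    6.9   7.4]
(37, 44) 163 x [-41.6 -38.5   0.2  42.   46.7] y [-13.  -12.2  -0.9  11.   11.4]
(44, 50) 18 x [-106.9  -92.9  -29.1   37.1   47.5] y [-12.1 -11.9   0.1  14.7  14.7]
(50, 54) 17 x [-163.1 -155.3  -27.1  -19.9  -19.4] y [-3.6 -3.3  0.7 14.8 14.9]
(54, 60) 590 x [-182.7 -175.4 -105.6  -47.9  -28.6] y [-16.2 -14.7  -0.5  13.5  14.9]
(60, 80
[... 543 characters left out ...]
 -7.   10.5  22.7  29.4]
(28, 33) 206 x [-176.8 -174.9  -25.8   37.4   43.4] y [-11.5  -8.2   9.8  12.7  14.4]
(33, 37) 149 x [-176.8 -174.9  -28.1   41.6   44.9] y [-9.9 -8.  10.  12.6 14. ]
(37, 44) 210 x [-177.8 -175.7  -46.5   38.5   46. ] y [-11.1 -10.3   9.9  13.1  14.1]
(44, 50) 51 x [-184.5 -177.2 -122.9  -23.9  -21. ] y [-8.1 -7.6 14.2 15.6 16. ]
(50, 54) 107 x [-183.8 -180.9 -112.4  -26.8  -20.2] y [-14.2  -1.7  15.2  16.5  17. ]
(54, 60) 683 x [-185.4 -181.5 -114.3  -50.1  -41.7] y [-15.2 -13.2   4.5  15.9  17.5]
(60, 80) 199 x [-185.6 -156.  -143.5  -89.   -55.9] y [-12.7 -10.9   4.   15.4  16.7]
(80, 90) 59 x [-145.  -144.9 -141.4 -136.3 -135.1] y [-11.1  -9.6   3.7  14.4  15.8]
```

Geometry so far: the channel is clamped about 18 mm back (its front end is at local x ≈ 47 instead of 66). The rail is about 89 mm open, so its front edge at x ≈ -41 barely clears the strip's rear end at the hard stop. I'll first draw it back gently about 12 mm for clearance. Next comes a helper that converts targets to tool-axis shifts.

```bash
cat >> h.py <<'E'
from scipy.spatial.transform import Rotation as Ro
O=np.array([550.3,38.8,0.]); YAW=106.71
EX=np.array([np.cos(np.radians(YAW)),np.sin(np.radians(YAW)),0]); EY=np.array([-EX[1],EX[0],0])
def mag(lx,ly,z): return O+lx*EX+ly*EY+np.array([0,0,z])
def loc(p): q=np.asarray(p)-O; return np.round([q@EX,q@EY,q[2]],2)
def go(p,yaw):
    s=state(); R=Ro.from_euler('xyz',s['ee_rot'],degrees=True)
    R2=Ro.from_euler('xyz',[-90,0,yaw],degrees=True)
    d=R.inv().apply(np.asarray(p)-s['ee_pos'])/10; w=(R.inv()*R2).as_rotvec(degrees=True)
    print('t',round(s['time_s'],2),'delta cm',d.round(2),'twist',w.round(2),'F',s['force'].round(2),'w',round(s['gripper_width'],1),'loc',loc(s['ee_pos']))
E
python3 -c "
from h import *
go(mag(-100,0,160),YAW-180)"
```

```text
t 0.1 delta cm [-49.24   5.37 -26.45] twist [ 7.000e-02 -8.013e+01 -6.000e-02] F [-0.37 -1.18 -0.35] w 91.3 loc [-444.99  439.78  213.22]
```

```bash
python3 -m pendant '[{"delta_pos":[-4,0.4,-2.1],"twist":[0,-8,0],"grip":0},{"delta_pos":[-8,0.8,-4.2],"twist":[0,-16,0],"grip":0},{"delta_pos":[-12,1.2,-6.3],"twist":[0,-24,0],"grip":0},{"delta_pos":[-16,1.6,-8.4],"twist":[0,-32,0],"grip":0},{"delta_pos":[-20,2,-10.5],"twist":[0,-40,0],"grip":0}]' 10; python3 -c "
from h import *
go(mag(-100,0,160),YAW-180)"
```

```text
time_s: 0.6
ee_pos: [389.7, -329.2, 193.5]
ee_rot: [-90.0, 0.0, -113.1]
force: [0.7, 0.2, 0.3]
gripper_width: 53.8
t 0.6 delta cm [-32.47   3.36   6.73] twist [ 2.000e-02 -3.983e+01 -2.000e-02] F [0.68 0.19 0.3 ] w 53.8 loc [-306.3   259.63  193.52]
```

```bash
python3 -m pendant '[{"delta_pos":[-4.5,0.5,0.9],"twist":[0,-8,0],"grip":0},{"delta_pos":[-9,1,1.8],"twist":[0,-16,0],"grip":0},{"delta_pos":[-13.5,1.5,2.7],"twist":[0,-24,0],"grip":0},{"delta_pos":[-18,2,3.6],"twist":[0,-32,0],"grip":0},{"delta_pos":[-22.5,2.4,4.5],"twist":[0,-39.8,0],"grip":0}]' ; python3 -c "
from h import *
go(mag(-100,0,110),YAW-180)"
```

```text
time_s: 1.1
ee_pos: [520.4, -140.5, 169.4]
ee_rot: [-90.0, 0.0, -73.3]
force: [0.9, -0.8, 0.5]
gripper_width: 14.2
t 1.1 delta cm [-6.31  5.94  8.03] twist [ 0.04 -0.   -0.01] F [ 0.91 -0.85  0.46] w 14.2 loc [-163.15   80.23  169.39]
```

```bash
python3 -m pendant '[{"delta_pos":[-2,1.5,2.5],"twist":[0,0,0],"grip":0},{"delta_pos":[-4,3,5],"twist":[0,0,0],"grip":0},{"delta_pos":[-6.3,5,8],"twist":[0,0,0],"grip":0},{"delta_pos":[-6.3,6,8],"twist":[0,0,0],"grip":0},{"delta_pos":[-6.3,6,8],"twist":[0,0,0],"grip":0}]'
python3 - <<'E'
from h import *
go(mag(-100,0,67),YAW-180)
p,d=imaging.grab_frame('side'); c=cv2.resize(p[130:340,230:450],(628,600),interpolation=cv2.INTER_CUBIC);cv2.imwrite('pics/a1.png',c[:,:,::-1])
p,d=imaging.grab_frame('top'); c=cv2.resize(p[190:280,270:420],(800,480),interpolation=cv2.INTER_CUBIC);cv2.imwrite('pics/a1t.png',c[:,:,::-1])
E
```

```text
time_s: 1.6
ee_pos: [577.4, -58.7, 107.7]
ee_rot: [-90.3, 0.1, -73.5]
force: [0.3, 0.7, 0.3]
gripper_width: 0.3
t 1.6 delta cm [-0.11  4.07  0.22] twist [ 0.28 -0.23 -0.09] F [0.34 0.74 0.26] w 0.3 loc [-101.18    2.05  107.74]
```

View pics/a1.png

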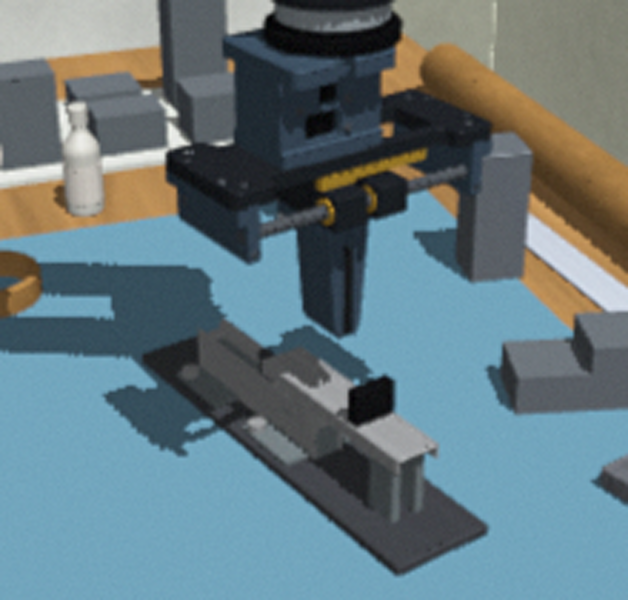

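The closed fingers hover over the rail, between the rail's front edge and the black tab. I'll descend to 67 mm and feel toward the tab.

```bash
python3 -m pendant '[{"delta_pos":[-0.1,1.5,0.1],"twist":[0,-0.1,0],"grip":0},{"delta_pos":[-0.1,3,0.2],"twist":[0.1,-0.1,0],"grip":0},{"delta_pos":[-0.1,4,0.2],"twist":[0.2,-0.2,0],"grip":0},{"delta_pos":[0.3,4,0.2],"twist":[0.2,-0.2,0],"grip":0},{"delta_pos":[0.6,4,0.2],"twist":[0.2,-0.2,0],"grip":0}]' ; python3 -c "
from h import *
go(mag(-115,0,67),YAW-180)"
```

```text
time_s: 2.2
ee_pos: [582.8, -65.5, 70.7]
ee_rot: [-89.7, -0.0, -73.5]
force: [-0.4, 0.3, 0.4]
gripper_width: 0.4
t 2.2 delta cm [ 0.58  0.37 -0.11] twist [-0.26 -0.18  0.04] F [-0.36  0.26  0.36] w 0.4 loc [-109.23   -1.14   70.7 ]
```

```bash
python3 -m pendant '[{"delta_pos":[0.3,0.1,0],"twist":[0,0,0],"grip":0},{"delta_pos":[0.6,0.1,0],"twist":[0,0,0],"grip":0},{"delta_pos":[0.9,0.1,0],"twist":[0,0,0],"grip":0},{"delta_pos":[1.2,0.1,0],"twist":[0,0,0],"grip":0},{"delta_pos":[1.4,0.1,0],"twist":[0,0,0],"grip":0}]' ; python3 -c "
from h import *
go(mag(-130,0,67),YAW-180)"
```

```text
time_s: 2.7
ee_pos: [586.7, -77.8, 69.2]
ee_rot: [-89.8, 0.0, -73.4]
force: [0.4, 2.6, 2.1]
gripper_width: 0.2
t 2.7 delta cm [ 0.79  0.22 -0.13] twist [-0.23 -0.14 -0.02] F [0.36 2.64 2.08] w 0.2 loc [-122.13   -1.3    69.25]
```

```bash
python3 -m pendant '[{"delta_pos":[0.2,0,0],"twist":[0,0,0],"grip":0},{"delta_pos":[0.4,0,0],"twist":[0,0,0],"grip":0},{"delta_pos":[0.6,0,0],"twist":[0,0,0],"grip":0},{"delta_pos":[0.6,0,0],"twist":[0,0,0],"grip":0},{"delta_pos":[0.6,0,0],"twist":[0,0,0],"grip":0}]' ; python3 -c "
from h import *
go(mag(-130,0,67),YAW-180)"
```

```text
time_s: 3.2
ee_pos: [588.2, -84.1, 68.8]
ee_rot: [-89.8, -0.0, -73.4]
force: [0.3, 0.5, 0.3]
gripper_width: 0.2
t 3.2 delta cm [ 0.14  0.18 -0.1 ] twist [-0.19 -0.13  0.04] F [0.32 0.51 0.31] w 0.2 loc [-128.57   -0.98   68.76]
```

```bash
python3 -m pendant '[{"delta_pos":[-0.8,0,0],"twist":[0,0,0],"grip":0},{"delta_pos":[-1.0,-2,0],"twist":[0,0,0],"grip":20},{"delta_pos":[-1,-5,0],"twist":[0,0,0],"grip":30},{"delta_pos":[-1,-8,0],"twist":[0,0,0],"grip":40},{"delta_pos":[-1,-9,0],"twist":[0,0,0],"grip":45}]' ; python3 -c "
from h import *
go([574,-292,120],-90)"
```

```text
time_s: 3.7
ee_pos: [586.4, -74.3, 161.9]
ee_rot: [-89.5, -0.2, -73.4]
force: [-0.1, -0.0, 0.3]
gripper_width: 29.5
t 3.7 delta cm [20.5   4.19 -7.44] twist [-0.49 16.59  0.1 ] F [-0.07 -0.02  0.27] w 29.5 loc [-118.69   -2.09  161.89]
```

```bash
python3 -m pendant '[{"delta_pos":[4,0.8,-1.5],"twist":[0,4,0],"grip":50},{"delta_pos":[8,1.6,-3],"twist":[0,8,0],"grip":50},{"delta_pos":[12,2.4,-4.5],"twist":[0,12,0],"grip":50},{"delta_pos":[16,3.2,-6],"twist":[-0.3,16,0],"grip":50},{"delta_pos":[20.5,4.2,-7.4],"twist":[-0.4,16.6,0],"grip":50}]'
python3 - <<'E'
from h import *
go([574,-292,120],-90)
S=np.load('side0.npz');W=world('side',S['d']);T=np.load('top0.npz');W2=world('top',T['d'])
for W in (W,W2):
    m=(abs(W[...,0]-573)<25)&(abs(W[...,1]+291)<60)&(W[...,2]>21)&(W[...,2]<27)
    q=W[m]; print(len(q),q.mean(0),np.median(q[:,2]),q.min(0),q.max(0),cv2.minAreaRect(q[:,:2].astype(np.float32)))
    print(np.polyfit(q[:,1],q[:,0],1))
p,d=imaging.grab_frame('top'); W=world('top',d); 
lx=(W-O)@EX; ly=(W-O)@EY; z=W[...,2]; 
for lo,hi in((54,60),(76,90)):
  m=(abs(ly)<18)&(lx<-15)&(lx>-215)&(z>lo)&(z<hi); print(lo,np.percentile(lx[m],[0,1,5,50,95,99,100]).round(1))
cv2.imwrite('pics/a2.png',p[150:330,270:550][:,:,::-1].repeat(2,0).repeat(2,1))
E
```

```text
time_s: 4.2
ee_pos: [571.9, -292.7, 115.5]
ee_rot: [-90.3, 0.0, -90.1]
force: [1.2, 0.3, 0.1]
gripper_width: 45.3
t 4.2 delta cm [-0.07 -0.45  0.21] twist [ 0.29 -0.07 -0.03] F [1.19 0.34 0.05] w 45.3 loc [-323.66   74.66  115.46]
401 [ 572.80507332 -297.58033325   23.71703307] 23.76646543880005 [ 566.12960903 -335.27419054   21.07123375] [ 580.53460709 -252.80133473   26.49963205] ((573.572998046875, -294.0771484375), (82.52259063720703, 13.78695297241211), 88.75623321533203)
[1.70861826e-02 5.77889585e+02]
174 [ 573.98902691 -291.71455701   23.68300955] 23.67043151984774 [ 568.21426692 -332.06109821   21.03293076] [ 580.19147283 -251.53516498   26.98378991] ((574.2182006835938, -291.8045349121094), (11.889472961425781, 80.5512466430664), 0.2970587909221649)
[2.32331455e-02 5.80766474e+02]
54 [-195.  -192.7 -187.7 -118.5  -58.8  -54.1  -20.4]
76 [-154.2 -154.  -153.7 -148.8 -144.3 -144.1 -144.1]
```

View pics/a2.png

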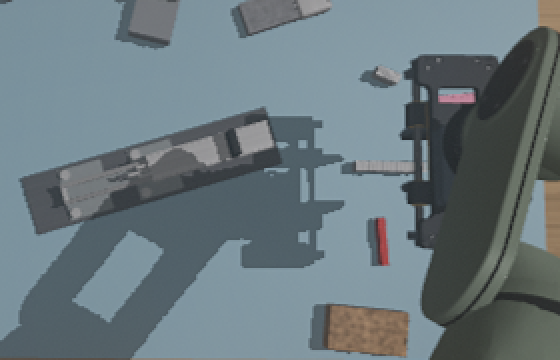

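The tab is now at about -149 and the rail front at about -54, so there is plenty of clearance. The strip lies under the open gripper, running right from about (355,166) in this crop. I'll descend to grasp it.

```bash
python3 -m pendant '[{"delta_pos":[0,1.5,0.2],"twist":[0.3,1,0],"grip":50},{"delta_pos":[0,3,0.2],"twist":[0.3,1,0],"grip":50},{"delta_pos":[0,5,0.2],"twist":[0.3,1,0],"grip":50},{"delta_pos":[0,6.5,0.2],"twist":[0.3,1,0],"grip":50},{"delta_pos":[0,6.5,0.2],"twist":[0.3,1,0],"grip":50}]'
python3 - <<'E'
from h import *
go([573.9,-293,14.5],-91)
E
```

```text
time_s: 4.75
ee_pos: [572.2, -290.4, 48.3]
ee_rot: [-90.3, 0.2, -91.0]
force: [0.1, 0.1, -0.2]
gripper_width: 45.7
t 4.75 delta cm [0.27 3.38 0.19] twist [ 0.26 -0.01 -0.16] F [ 0.06  0.14 -0.15] w 45.7 loc [-321.57   73.64   48.32]
```

```bash
python3 -m pendant '[{"delta_pos":[0.3,1,0.15],"twist":[0.2,0,-0.1],"grip":50},{"delta_pos":[0.3,2,0.15],"twist":[0.2,0,-0.1],"grip":50},{"delta_pos":[0.3,3,0.15],"twist":[0.2,0,-0.1],"grip":50},{"delta_pos":[0.3,3.3,0.15],"twist":[0.2,0,-0.1],"grip":50},{"delta_pos":[0.3,3.3,0.15],"twist":[0.2,0,-0.1],"grip":50}]'
python3 - <<'E'
from h import *
go([573.9,-293,14.5],-91)
E
```

```text
time_s: 5.25
ee_pos: [575.6, -294.6, 18.0]
ee_rot: [-89.8, -0.1, -91.0]
force: [0.3, -0.2, 0.1]
gripper_width: 45.4
t 5.25 delta cm [-0.15  0.35 -0.18] twist [-0.23 -0.03  0.07] F [ 0.31 -0.19  0.14] w 45.4 loc [-326.57   71.59   18.01]
```

```bash
python3 -m pendant '[{"delta_pos":[0,0,-0.1],"twist":[0,0,0],"grip":40},{"delta_pos":[0,0,-0.1],"twist":[0,0,0],"grip":30},{"delta_pos":[0,0,-0.1],"twist":[0,0,0],"grip":22},{"delta_pos":[0,0,-0.1],"twist":[0,0,0],"grip":18},{"delta_pos":[0,0,-0.1],"twist":[0,0,0],"grip":18}]' 25
python3 - <<'E'
from h import *
go([573.9,-293,14.5],-91)
E
```

```text
time_s: 5.75
ee_pos: [575.1, -294.8, 18.9]
ee_rot: [-89.7, -0.1, -91.0]
force: [0.6, -0.4, -0.3]
gripper_width: 16.7
t 5.75 delta cm [-0.18  0.44 -0.13] twist [-0.32 -0.03  0.11] F [ 0.57 -0.38 -0.29] w 16.7 loc [-326.67   72.16   18.91]
```

```bash
python3 -m pendant '[{"delta_pos":[-0.1,0.2,-0.1],"twist":[-0.2,0,0.1],"grip":18},{"delta_pos":[-0.15,0.42,-0.1],"twist":[-0.3,0,0.1],"grip":18},{"delta_pos":[-0.15,0.42,-0.1],"twist":[-0.3,0,0.1],"grip":18},{"delta_pos":[-0.15,0.42,-0.1],"twist":[-0.3,0,0.1],"grip":18},{"delta_pos":[-0.15,0.42,-0.1],"twist":[-0.3,0,0.1],"grip":18}]' 25
python3 - <<'E'
from h import *
go([573.9,-293,14.5],-91)
p,d=imaging.grab_frame('side'); c=cv2.resize(p[300:450,330:480],(600,600),interpolation=cv2.INTER_CUBIC);cv2.imwrite('pics/g1.png',c[:,:,::-1])
E
```

```text
time_s: 6.25
ee_pos: [574.1, -293.3, 14.5]
ee_rot: [-90.0, -0.0, -91.0]
force: [0.5, -0.5, 0.5]
gripper_width: 16.7
t 6.25 delta cm [-0.03 -0.   -0.02] twist [-0.   -0.02  0.01] F [ 0.46 -0.49  0.52] w 16.7 loc [-324.93   72.67   14.49]
```

View pics/g1.png

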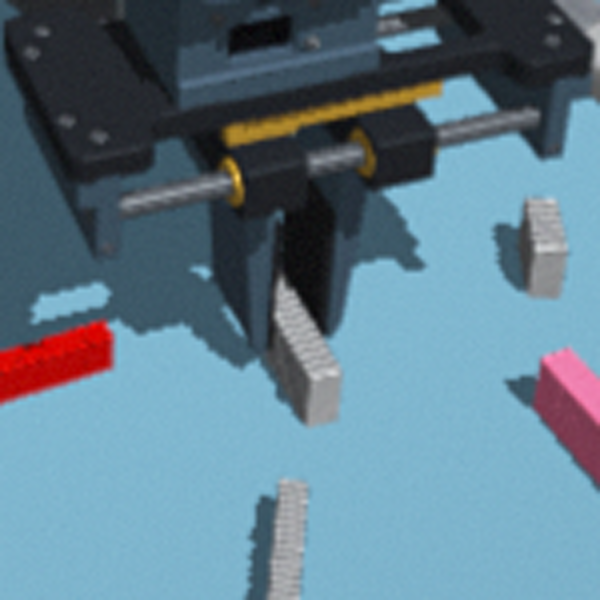

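The fingers straddle the middle of the strip, with its near end at crop pixel (322,400). I'll grip at 25 N.

```bash
python3 -m pendant '[{"delta_pos":[0,0,0],"twist":[0,0,0],"grip":12},{"delta_pos":[0,0,0],"twist":[0,0,0],"grip":6},{"delta_pos":[0,0,0],"twist":[0,0,0],"grip":0},{"delta_pos":[0,0,0],"twist":[0,0,0],"grip":0},{"delta_pos":[0,0,0],"twist":[0,0,0],"grip":0}]' 25; python3 -c "
from h import *
go(mag(15,0,95),YAW-180)"
```

```text
time_s: 6.8
ee_pos: [574.1, -293.3, 14.5]
ee_rot: [-90.0, -0.0, -91.0]
force: [-0.1, 1.4, 0.5]
gripper_width: 11.5
t 6.8 delta cm [-34.59  -8.05  -3.43] twist [-0.000e+00 -1.774e+01  1.000e-02] F [-0.08  1.39  0.54] w 11.5 loc [-324.9    72.7    14.55]
```

```bash
python3 -m pendant '[{"delta_pos":[0,-1,0],"twist":[0,0,0],"grip":0},{"delta_pos":[0,-3,0],"twist":[0,0,0],"grip":0},{"delta_pos":[0,-6,0],"twist":[0,0,0],"grip":0},{"delta_pos":[0,-9,0],"twist":[0,0,0],"grip":0},{"delta_pos":[0,-11,0],"twist":[0,0,0],"grip":0}]' 25
python3 - <<'E'
from h import *
go(mag(30,0,110),YAW-180)
for n in('side','top'):
    p,d=imaging.grab_frame(n); W=world(n,d); s=state()['ee_pos']; print(s)
    np.savez(n+'1.npz',p=p,d=d)
    if n=='side':
        uv=proj('side',s).astype(int); print(uv); y,x=uv[1],uv[0]
        c=cv2.resize(p[max(0,y-60):y+60,x-80:x+80],(800,600),interpolation=cv2.INTER_CUBIC);cv2.imwrite('pics/g2.png',c[:,:,::-1])
    else:
        uv=proj('top',s).astype(int); print(uv); y,x=uv[1],uv[0]
        c=cv2.resize(p[max(0,y-60):y+60,x-80:x+80],(800,600),interpolation=cv2.INTER_CUBIC);cv2.imwrite('pics/g2t.png',c[:,:,::-1])
E
```

```text
time_s: 7.3
ee_pos: [574.9, -293.7, 127.6]
ee_rot: [-89.8, -0.1, -91.0]
force: [0.4, 0.2, -0.9]
gripper_width: 11.7
t 7.3 delta cm [-36.06   1.69  -3.97] twist [ -0.16 -17.74   0.12] F [ 0.42  0.21 -0.95] w 11.7 loc [-325.5    72.08  127.62]
[ 576.39402566 -294.45033211  130.77386476]
[405 311]
[ 576.02438569 -294.27260282  128.66975236]
[481 227]
```

View pics/g2.png

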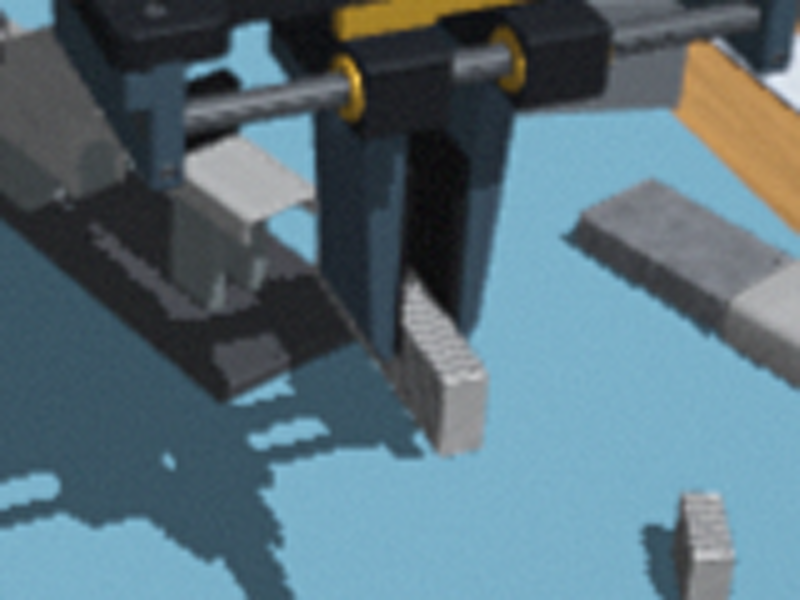

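View pics/g2t.png

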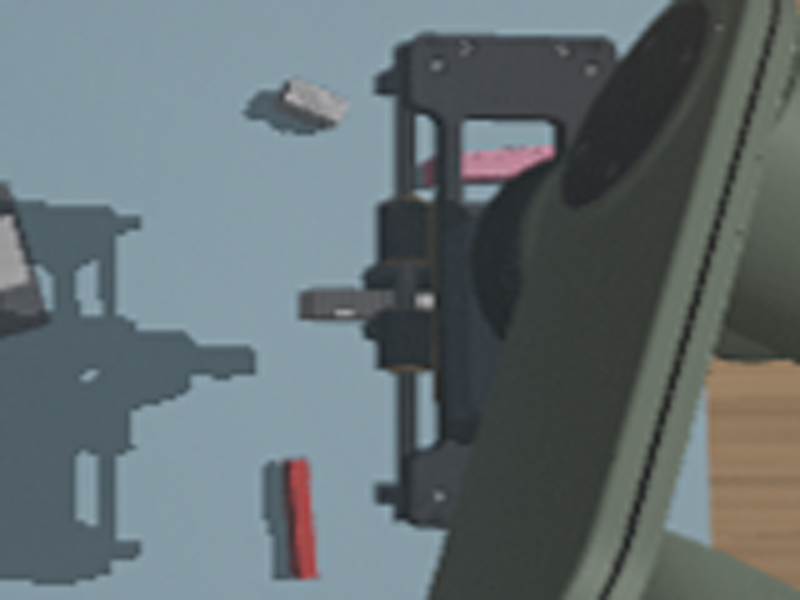

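Run:
```python
from h import *
T=np.load('top1.npz');W=world('top',T['d']); e=[576.0,-294.3,128.7]
m=(abs(W[...,0]-e[0])<12)&(abs(W[...,2]-e[2]-8)<8)&(W[...,1]>e[1]+17)&(W[...,1]<e[1]+60)
q=W[m]-e; print(len(q),'far end dy',np.percentile(q[:,1],[90,97,100]),'x',np.percentile(q[:,0],[1,50,99]),'z',np.percentile(q[:,2],[5,50,95]))
e=[576.4,-294.5,130.8]
T=np.load('side1.npz');W=world('side',T['d'])
m=(abs(W[...,0]-e[0])<12)&(abs(W[...,2]-e[2]+2)<15)&(W[...,1]<e[1]-17)&(W[...,1]>e[1]-60)
q=W[m]-e; print(len(q),'near dy',np.percentile(q[:,1],[0,3,10,50]),'x',np.percentile(q[:,0],[1,50,99]),'z',np.percentile(q[:,2],[1,5,50,95,99]))
u=q[q[:,2]>7.5]; print(np.polyfit(u[:,1],u[:,2],1),np.polyfit(u[:,1],u[:,0],1))
f=q[q[:,1]<np.percentile(q[:,1],25)]; print('endface z',f[:,2].min(),f[:,2].max())
```

```text
96 far end dy [39.97718749 41.46320292 42.00651892] x [-11.00495986   0.60840305  10.92471165] z [ 2.34877143 10.56674553 14.57024794]
380 near dy [-41.73512961 -40.75402873 -40.30500198 -33.93163526] x [-9.37887036 -5.4060324  10.9040681 ] z [-16.51750367 -15.40809975   0.95076257   7.18807571   9.5217294 ]
[ 0.11193085 11.85054301] [ 0.76063466 21.3703848 ]
endface z -16.95360159733498 7.521183459862158
```

```bash
python3 -m pendant '[{"delta_pos":[-3,0.2,-0.4],"twist":[0,-3,0],"grip":0},{"delta_pos":[-7,0.4,-0.8],"twist":[0,-6,0],"grip":0},{"delta_pos":[-11,0.6,-1.2],"twist":[0,-9,0],"grip":0},{"delta_pos":[-15,0.8,-1.6],"twist":[0,-13,0],"grip":0},{"delta_pos":[-19,1,-2],"twist":[0,-17.7,0],"grip":0}]' 25
python3 - <<'E'
from h import *
go(mag(30,0,110),YAW-180)
E
```

```text
time_s: 7.9
ee_pos: [556.3, -101.3, 113.2]
ee_rot: [-90.1, 0.1, -73.2]
force: [0.5, -0.1, -0.6]
gripper_width: 11.8
t 7.9 delta cm [-16.59   0.33   3.49] twist [ 0.11  0.12 -0.05] F [ 0.5  -0.08 -0.63] w 11.8 loc [-135.95   34.57  113.22]
```

```bash
python3 -m pendant '[{"delta_pos":[-4,0,0.8],"twist":[0,0,0],"grip":0},{"delta_pos":[-8,0,1.6],"twist":[0,0,0],"grip":0},{"delta_pos":[-12,0,2.4],"twist":[0,0.1,0],"grip":0},{"delta_pos":[-15,0,3.2],"twist":[0,0.1,0],"grip":0},{"delta_pos":[-16.6,0.3,3.5],"twist":[0.1,0.1,0],"grip":0}]' 25; python3 -m pendant '[{"delta_pos":[0,0,0],"twist":[0,0,0],"grip":0},{"delta_pos":[0,0,0],"twist":[0,0,0],"grip":0},{"delta_pos":[0,0,0],"twist":[0,0,0],"grip":0},{"delta_pos":[0,0,0],"twist":[0,0,0],"grip":0},{"delta_pos":[0,0,0],"twist":[0,0,0],"grip":0}]';python3 - <<'E'
from h import *
go(mag(30,0,62),YAW-180)
for n in('side','top'):
    p,d=imaging.grab_frame(n); W=world(n,d); s=state()['ee_pos']; print(s)
    np.savez(n+'2.npz',p=p,d=d)
    uv=proj(n,s).astype(int); print(uv); y,x=uv[1],uv[0]
    c=cv2.resize(p[max(0,y-60):y+60,x-80:x+80],(800,600),interpolation=cv2.INTER_CUBIC);cv2.imwrite('pics/g3%s.png'%n,c[:,:,::-1])
E
```

```text
time_s: 8.4
ee_pos: [542.7, 68.4, 110.8]
ee_rot: [-89.9, 0.0, -73.3]
force: [0.2, 0.1, -0.6]
gripper_width: 11.7
time_s: 8.9
ee_pos: [543.5, 65.1, 111.5]
ee_rot: [-89.9, -0.0, -73.5]
force: [-0.1, -1.0, -0.1]
gripper_width: 11.5
t 8.9 delta cm [-0.28  4.95 -0.12] twist [-0.1  -0.22  0.02] F [-0.1  -0.98 -0.1 ] w 11.5 loc [ 27.17  -1.11 111.48]
[543.48810005  65.32868487 111.49400532]
[307 214]
[543.49294488  65.50609086 111.52363423]
[307 242]
```

View pics/g3side.png

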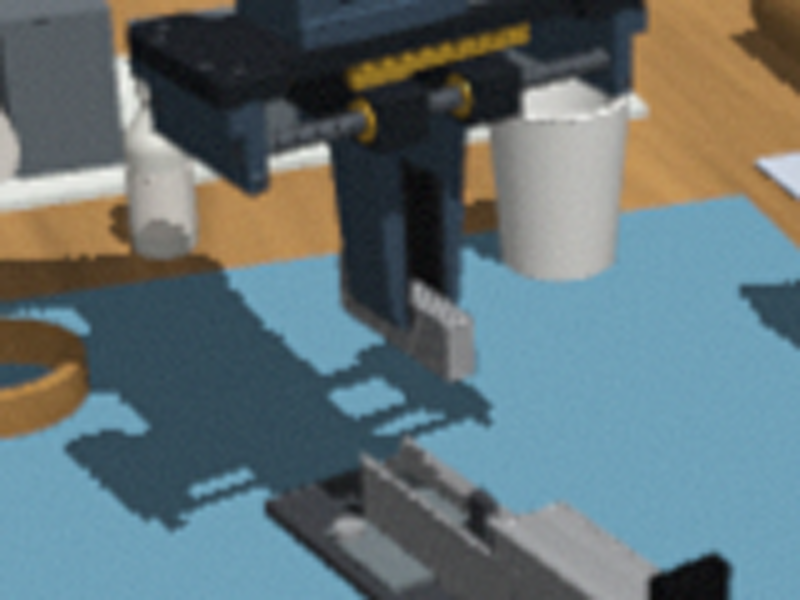

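View pics/g3top.png

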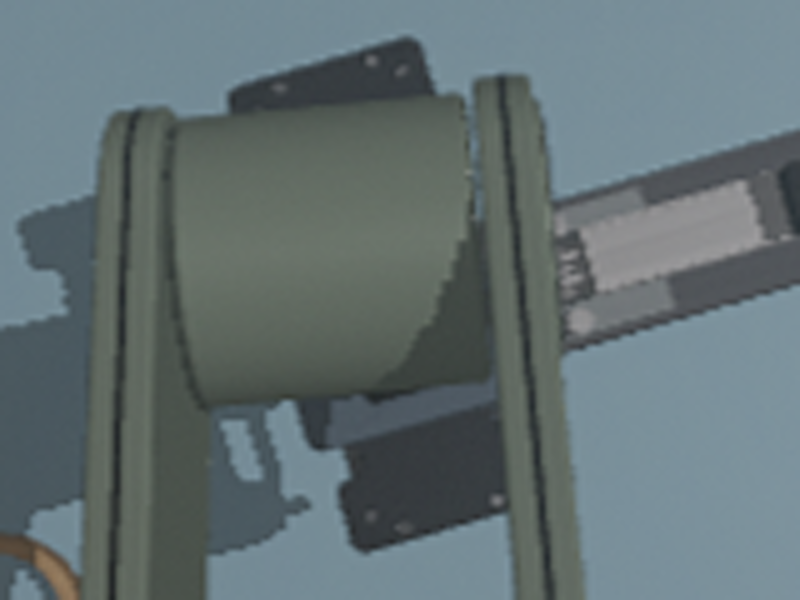

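```bash
python3 -m pendant '[{"delta_pos":[-0.1,1,-0.1],"twist":[-0.1,-0.2,0],"grip":0},{"delta_pos":[-0.2,2,-0.1],"twist":[-0.1,-0.2,0],"grip":0},{"delta_pos":[-0.3,3,-0.1],"twist":[-0.1,-0.2,0],"grip":0},{"delta_pos":[-0.3,4.2,-0.1],"twist":[-0.1,-0.2,0],"grip":0},{"delta_pos":[-0.3,4.9,-0.1],"twist":[-0.1,-0.2,0],"grip":0}]' 25; python3 -m pendant '[{"delta_pos":[0,0,0],"twist":[0,0,0],"grip":0},{"delta_pos":[0,0,0],"twist":[0,0,0],"grip":0},{"delta_pos":[0,0,0],"twist":[0,0,0],"grip":0},{"delta_pos":[0,0,0],"twist":[0,0,0],"grip":0},{"delta_pos":[0,0,0],"twist":[0,0,0],"grip":0}]';python3 - <<'E'
from h import *
go(mag(30,0,55),YAW-180)
p,d=imaging.grab_frame('side'); s=state()['ee_pos']; np.savez('side3.npz',p=p,d=d)
y,x=240,310
c=cv2.resize(p[y-50:y+40,x-60:x+60],(800,600),interpolation=cv2.INTER_CUBIC);cv2.imwrite('pics/g4.png',c[:,:,::-1])
E
```

```text
time_s: 9.5
ee_pos: [540.8, 68.8, 60.7]
ee_rot: [-90.1, 0.0, -73.2]
force: [-0.4, 0.7, -1.2]
gripper_width: 11.7
time_s: 10.0
ee_pos: [541.9, 68.7, 62.8]
ee_rot: [-90.0, -0.0, -73.2]
force: [1.1, 0.7, -0.7]
gripper_width: 11.9
t 10.0 delta cm [ 0.11  0.78 -0.06] twist [-0.05  0.06  0.02] F [ 1.07  0.7  -0.67] w 11.9 loc [31.09 -0.56 62.85]
```

View pics/g4.png

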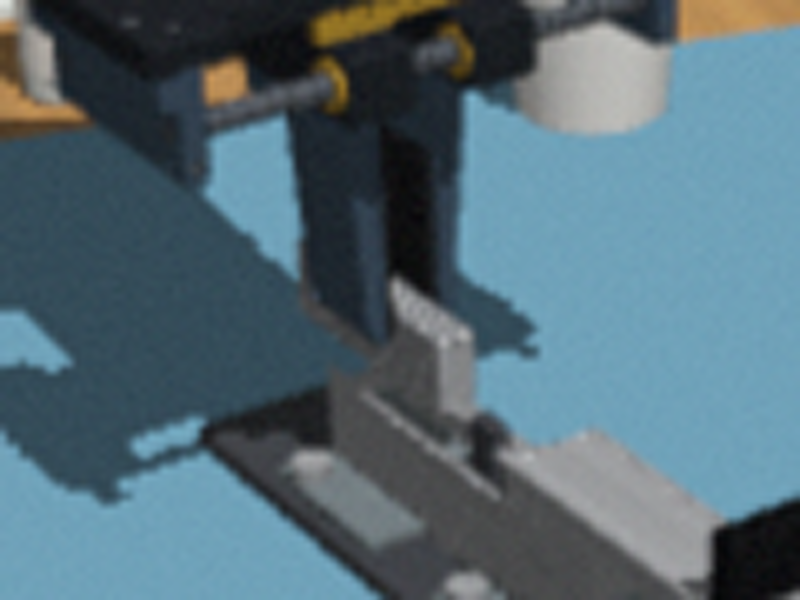

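The strip is just above the channel, its rear end ahead of the dark follower at crop (490,440). I'll check the lateral alignment within this one camera.

Run:
```python
from h import *
T=np.load('side3.npz');W=world('side',T['d']); lx=(W-O)@EX; ly=(W-O)@EY; z=W[...,2]; p=T['p'].astype(int)
m=(p[...,2]-p[...,0]<25)&(T['d']>0)
for nm,a,b,lo,hi in(('strip',-20,12,52,73),('stripend',-20,-6,52,73),('chan',-25,45,36.5,44),('foll',-45,-14,42,54),('railtop',-190,-50,54,61)):
    k=m&(lx>a)&(lx<b)&(z>lo)&(z<hi)&(abs(ly)<22)
    print(nm,k.sum(),'lx',np.percentile(lx[k],[1,5,50,95,99]).round(1),'ly',np.percentile(ly[k],[1,5,50,95,99]).round(1),'z',np.percentile(z[k],[1,50,99]).round(1))
```

```text
strip 127 lx [-12.1 -11.1  -3.9  10.2  11.7] ly [-5.7 -4.5  4.2  6.2  7.1] z [52.2 65.  73. ]
stripend 58 lx [-12.5 -11.9  -9.3  -6.8  -6.5] ly [-5.7 -4.5  1.   5.9  6.6] z [52.1 62.7 72.4]
chan 60 lx [-24.5 -23.5  -0.9  38.8  43.9] ly [-12.2 -10.4   9.3  11.3  11.7] z [36.5 39.5 43.2]
foll 36 lx [-41.  -33.6 -28.6 -21.  -19.9] ly [-4.1 -3.8  0.9  3.3  4. ] z [42.5 48.8 52.4]
railtop 701 lx [-189.4 -185.4 -119.3  -63.2  -57.4] ly [-15.8 -13.9   3.8  15.2  15.9] z [54.5 58.7 60.6]
```

```bash
python3 -m pendant '[{"delta_pos":[0,0.3,0],"twist":[0,0,0],"grip":0},{"delta_pos":[0,0.6,0],"twist":[0,0,0],"grip":0},{"delta_pos":[0,0.8,0],"twist":[0,0,0],"grip":0},{"delta_pos":[0,0.8,0],"twist":[0,0,0],"grip":0},{"delta_pos":[0,0.8,0],"twist":[0,0,0],"grip":0}]' 25
python3 - <<'E'
from h import *
go(mag(30,-0.5,51.5),YAW-180)
E
```

```text
time_s: 10.55
ee_pos: [541.6, 68.7, 54.3]
ee_rot: [-90.0, -0.0, -73.2]
force: [0.1, -0.2, -0.2]
gripper_width: 11.4
t 10.55 delta cm [0.12 0.28 0.02] twist [0.02 0.06 0.  ] F [ 0.08 -0.2  -0.21] w 11.4 loc [31.17 -0.25 54.3 ]
```

```bash
python3 -m pendant '[{"delta_pos":[0,0.1,0.02],"twist":[0,0,0],"grip":0},{"delta_pos":[0,0.2,0.02],"twist":[0,0,0],"grip":0},{"delta_pos":[0,0.3,0.02],"twist":[0,0,0],"grip":0},{"delta_pos":[0,0.3,0.02],"twist":[0,0,0],"grip":0},{"delta_pos":[0,0.3,0.02],"twist":[0,0,0],"grip":0}]' 25
python3 - <<'E'
from h import *
go(mag(20,-0.5,51.5),YAW-180)
E
```

```text
time_s: 11.05
ee_pos: [541.8, 68.8, 51.4]
ee_rot: [-90.0, -0.0, -73.2]
force: [0.7, -0.4, -1.0]
gripper_width: 11.7
t 11.05 delta cm [ 1.12 -0.01  0.  ] twist [0.01 0.07 0.  ] F [ 0.68 -0.43 -0.97] w 11.7 loc [31.18 -0.48 51.43]
```

```bash
python3 -m pendant '[{"delta_pos":[0.15,0.03,0],"twist":[0,0,0],"grip":0},{"delta_pos":[0.3,0.03,0],"twist":[0,0,0],"grip":0},{"delta_pos":[0.45,0.03,0],"twist":[0,0,0],"grip":0},{"delta_pos":[0.6,0.03,0],"twist":[0,0,0],"grip":0},{"delta_pos":[0.6,0.03,0],"twist":[0,0,0],"grip":0}]' 25
python3 - <<'E'
from h import *
go(mag(20,-0.5,51.2),YAW-180); print('Fx local',state()['force']@EX, state()['force']@EY)
E
```

```text
time_s: 11.55
ee_pos: [543.6, 62.8, 51.2]
ee_rot: [-90.0, -0.0, -73.2]
force: [-0.0, -0.2, -0.5]
gripper_width: 11.7
t 11.55 delta cm [ 0.49 -0.   -0.  ] twist [-0.    0.05  0.01] F [-0.02 -0.16 -0.45] w 11.7 loc [24.95 -0.52 51.18]
Fx local -0.14751877244668524 0.0630711992016158
```

```bash
cat > f.sh <<'E'
python3 - <<'E'
from h import *
s=state(); f=s['force']; print('t %.2f loc %s F_local x %.2f y %.2f z %.2f tq %s rot %s w %.1f'%(s['time_s'],loc(s['ee_pos']),f@EX,f@EY,f[2],s['torque'].round(2),s['ee_rot'].round(2),s['gripper_width']))
E
E
chmod +x f.sh; python3 -m pendant '[{"delta_pos":[0.1,0,0],"twist":[0,0,0],"grip":0},{"delta_pos":[0.2,0,0],"twist":[0,0,0],"grip":0},{"delta_pos":[0.3,0,0],"twist":[0,0,0],"grip":0},{"delta_pos":[0.3,0,0],"twist":[0,0,0],"grip":0},{"delta_pos":[0.3,0,0],"twist":[0,0,0],"grip":0}]' 25 >/dev/null; ./f.sh; python3 -m pendant '[{"delta_pos":[0.1,0,0],"twist":[0,0,0],"grip":0},{"delta_pos":[0.2,0,0],"twist":[0,0,0],"grip":0},{"delta_pos":[0.3,0,0],"twist":[0,0,0],"grip":0},{"delta_pos":[0.3,0,0],"twist":[0,0,0],"grip":0},{"delta_pos":[0.3,0,0],"twist":[0,0,0],"grip":0}]' 25 >/dev/null; ./f.sh
```

```text
t 12.05 loc [22.15 -0.51 51.16] F_local x 0.12 y 0.08 z -0.41 tq [ 0.03 -0.13  0.05] rot [-9.000e+01 -1.000e-02 -7.323e+01] w 11.7
t 12.55 loc [19.39 -0.49 51.16] F_local x 4.24 y -0.32 z -0.11 tq [ 0.67  0.08 -0.01] rot [-9.001e+01  2.000e-02 -7.323e+01] w 11.7
```

The follower was met between x = 22.2 and 19.4 (4.2 N). I'll pin down the contact point by backing off in small steps.

```bash
for i in 1; do python3 -m pendant '[{"delta_pos":[-0.07,0,0],"twist":[0,0,0],"grip":0},{"delta_pos":[-0.07,0,0],"twist":[0,0,0],"grip":0},{"delta_pos":[-0.07,0,0],"twist":[0,0,0],"grip":0},{"delta_pos":[-0.07,0,0],"twist":[0,0,0],"grip":0},{"delta_pos":[-0.07,0,0],"twist":[0,0,0],"grip":0}]' >/dev/null; ./f.sh; done; python3 -m pendant '[{"delta_pos":[-0.07,0,0],"twist":[0,0,0],"grip":0},{"delta_pos":[-0.07,0,0],"twist":[0,0,0],"grip":0},{"delta_pos":[-0.07,0,0],"twist":[0,0,0],"grip":0},{"delta_pos":[-0.07,0,0],"twist":[0,0,0],"grip":0},{"delta_pos":[-0.07,0,0],"twist":[0,0,0],"grip":0}]' >/dev/null; ./f.sh;  python3 -m pendant '[{"delta_pos":[-0.07,0,0],"twist":[0,0,0],"grip":0},{"delta_pos":[-0.07,0,0],"twist":[0,0,0],"grip":0},{"delta_pos":[-0.07,0,0],"twist":[0,0,0],"grip":0},{"delta_pos":[-0.07,0,0],"twist":[0,0,0],"grip":0},{"delta_pos":[-0.07,0,0],"twist":[0,0,0],"grip":0}]' >/dev/null; ./f.sh
```

```text
t 13.05 loc [19.89 -0.49 51.16] F_local x 3.91 y 0.01 z 0.68 tq [0.64 0.04 0.02] rot [-90.01  -0.   -73.23] w 11.7
t 13.55 loc [20.58 -0.51 51.16] F_local x 3.87 y 1.05 z 0.58 tq [ 0.57  0.06 -0.01] rot [-9.000e+01 -1.000e-02 -7.323e+01] w 11.7
t 14.05 loc [21.29 -0.49 51.15] F_local x 2.84 y -0.58 z -0.44 tq [ 0.61  0.09 -0.01] rot [-90.    -0.   -73.23] w 11.7
```

```bash
python3 -m pendant '[{"delta_pos":[-0.04,0,0],"twist":[0,0,0],"grip":0},{"delta_pos":[-0.04,0,0],"twist":[0,0,0],"grip":0},{"delta_pos":[-0.04,0,0],"twist":[0,0,0],"grip":0},{"delta_pos":[-0.04,0,0],"twist":[0,0,0],"grip":0},{"delta_pos":[-0.04,0,0],"twist":[0,0,0],"grip":0}]' >/dev/null; ./f.sh
```

```text
t 14.55 loc [21.65 -0.52 51.16] F_local x 2.90 y 0.63 z 0.33 tq [0.57 0.07 0.  ] rot [-9.000e+01 -1.000e-02 -7.323e+01] w 11.7
```

Contact is at TCP x ≈ 21.9, so the drop window is about 1.9 to -0.6; I'll aim for 0.7. Now pushing back smoothly with a slightly firmer grip.

```bash
python3 -m pendant '[{"delta_pos":[0.2,0,0],"twist":[0,0,0],"grip":0},{"delta_pos":[0.4,0,0],"twist":[0,0,0],"grip":0},{"delta_pos":[0.6,0,0],"twist":[0,0,0],"grip":0},{"delta_pos":[0.8,0,0],"twist":[0,0,0],"grip":0},{"delta_pos":[1.0,0,0],"twist":[0,0,0],"grip":0}]' 35 >/dev/null; ./f.sh;  python3 -m pendant '[{"delta_pos":[0.2,0,0],"twist":[0,0,0],"grip":0},{"delta_pos":[0.4,0,0],"twist":[0,0,0],"grip":0},{"delta_pos":[0.6,0,0],"twist":[0,0,0],"grip":0},{"delta_pos":[0.7,0,0],"twist":[0,0,0],"grip":0},{"delta_pos":[0.7,0,0],"twist":[0,0,0],"grip":0}]' >/dev/null; ./f.sh
```

```text
t 15.05 loc [11.68 -0.5  51.14] F_local x 5.09 y -0.01 z 0.61 tq [0.85 0.16 0.  ] rot [-9.001e+01  2.000e-02 -7.324e+01] w 11.9
t 15.55 loc [ 4.77 -0.52 51.17] F_local x 5.29 y 0.68 z 0.53 tq [ 0.99  0.16 -0.04] rot [-9.000e+01  2.000e-02 -7.325e+01] w 11.5
```

```bash
python3 -m pendant '[{"delta_pos":[0.1,0,0],"twist":[0,0,0],"grip":0},{"delta_pos":[0.2,0,0],"twist":[0,0,0],"grip":0},{"delta_pos":[0.3,0,0],"twist":[0,0,0],"grip":0},{"delta_pos":[0.39,0,0],"twist":[0,0,0],"grip":0},{"delta_pos":[0.39,0,0],"twist":[0,0,0],"grip":0}]' >/dev/null; ./f.sh
python3 - <<'E'
from h import *
p,d=imaging.grab_frame('side'); s=state()['ee_pos']; np.savez('side4.npz',p=p,d=d)
y,x=240,320
c=cv2.resize(p[y-40:y+50,x-60:x+60],(800,600),interpolation=cv2.INTER_CUBIC);cv2.imwrite('pics/g5.png',c[:,:,::-1])
E
```

```text
t 16.05 loc [ 1.08 -0.5  51.19] F_local x 6.68 y -0.19 z 0.79 tq [1.04 0.19 0.02] rot [-9.001e+01  4.000e-02 -7.325e+01] w 11.6
```

View pics/g5.png

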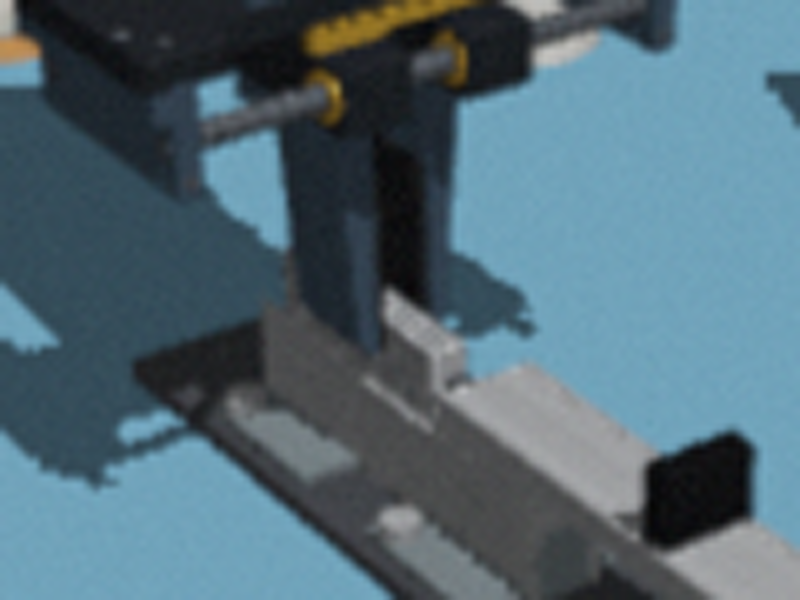

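Pushed about 20.8 mm, at 6.7 N. I'll nudge 0.4 mm more, then lower gently while watching the vertical force.

```bash
python3 -m pendant '[{"delta_pos":[0.04,0,0],"twist":[0,0,0],"grip":0},{"delta_pos":[0.04,0.05,0],"twist":[0,0,0],"grip":0},{"delta_pos":[0.04,0.1,0],"twist":[0,0,0],"grip":0},{"delta_pos":[0.04,0.15,0],"twist":[0,0,0],"grip":0},{"delta_pos":[0.04,0.2,0],"twist":[0,0,0],"grip":0}]' >/dev/null; ./f.sh; python3 -m pendant '[{"delta_pos":[0,0.05,0],"twist":[0,0,0],"grip":0},{"delta_pos":[0,0.1,0],"twist":[0,0,0],"grip":0},{"delta_pos":[0,0.1,0],"twist":[0,0,0],"grip":0},{"delta_pos":[0,0.1,0],"twist":[0,0,0],"grip":0},{"delta_pos":[0,0.1,0],"twist":[0,0,0],"grip":0}]' >/dev/null; ./f.sh
```

```text
t 16.60 loc [ 0.72 -0.69 49.57] F_local x 6.52 y 0.62 z 2.84 tq [ 1.06  0.25 -0.04] rot [-8.998e+01  3.000e-02 -7.325e+01] w 11.5
t 17.10 loc [ 0.73 -0.78 48.56] F_local x 7.08 y 0.65 z 3.34 tq [ 1.09  0.2  -0.05] rot [-8.997e+01  3.000e-02 -7.325e+01] w 11.9
```

```bash
python3 -m pendant '[{"delta_pos":[0,0.05,0],"twist":[0,0,0],"grip":0},{"delta_pos":[0,0.1,0],"twist":[0,0,0],"grip":0},{"delta_pos":[0,0.15,0],"twist":[0,0,0],"grip":0},{"delta_pos":[0,0.15,0],"twist":[0,0,0],"grip":0},{"delta_pos":[0,0.15,0],"twist":[0,0,0],"grip":0}]' >/dev/null; ./f.sh; python3 -m pendant '[{"delta_pos":[0,0.05,0],"twist":[0,0,0],"grip":0},{"delta_pos":[0,0.1,0],"twist":[0,0,0],"grip":0},{"delta_pos":[0,0.15,0],"twist":[0,0,0],"grip":0},{"delta_pos":[0,0.15,0],"twist":[0,0,0],"grip":0},{"delta_pos":[0,0.15,0],"twist":[0,0,0],"grip":0}]' >/dev/null; ./f.sh
```

```text
t 17.60 loc [ 0.72 -0.88 47.07] F_local x 6.84 y 0.42 z 1.69 tq [ 1.11  0.19 -0.03] rot [-8.996e+01  3.000e-02 -7.324e+01] w 11.5
t 18.10 loc [ 0.7  -0.88 45.56] F_local x 5.84 y -1.19 z 2.52 tq [1.08 0.18 0.01] rot [-8.996e+01  3.000e-02 -7.324e+01] w 11.7
```

```bash
python3 -m pendant '[{"delta_pos":[0,0.04,0],"twist":[0,0,0],"grip":0},{"delta_pos":[0,0.08,0],"twist":[0,0,0],"grip":0},{"delta_pos":[0,0.08,0],"twist":[0,0,0],"grip":0},{"delta_pos":[0,0.08,0],"twist":[0,0,0],"grip":0},{"delta_pos":[0,0.08,0],"twist":[0,0,0],"grip":0}]' >/dev/null; ./f.sh; python3 -m pendant '[{"delta_pos":[0,0.03,0],"twist":[0,0,0],"grip":0},{"delta_pos":[0,0.05,0],"twist":[0,0,0],"grip":0},{"delta_pos":[0,0.05,0],"twist":[0,0,0],"grip":0},{"delta_pos":[0,0.05,0],"twist":[0,0,0],"grip":0},{"delta_pos":[0,0.05,0],"twist":[0,0,0],"grip":0}]' >/dev/null; ./f.sh
```

```text
t 18.60 loc [ 0.68 -0.88 44.8 ] F_local x 7.03 y 0.44 z 2.37 tq [ 1.06  0.17 -0.03] rot [-8.995e+01  3.000e-02 -7.324e+01] w 11.7
t 19.10 loc [ 0.7 -0.9 44.5] F_local x 6.66 y -0.91 z 4.49 tq [ 1.02  0.28 -0.05] rot [-8.995e+01  3.000e-02 -7.324e+01] w 11.5
```

```bash
python3 -m pendant '[{"delta_pos":[0,0.02,0],"twist":[0,0,0],"grip":0},{"delta_pos":[0,0.03,0],"twist":[0,0,0],"grip":0},{"delta_pos":[0,0.03,0],"twist":[0,0,0],"grip":0},{"delta_pos":[0,0.03,0],"twist":[0,0,0],"grip":0},{"delta_pos":[0,0.03,0],"twist":[0,0,0],"grip":0}]' >/dev/null; ./f.sh
```

```text
t 19.60 loc [ 0.66 -0.91 44.5 ] F_local x 6.90 y 2.12 z 7.03 tq [ 1.08  0.36 -0.01] rot [-8.994e+01  2.000e-02 -7.325e+01] w 12.0
```

The strip is on the floor (z stopped at 44.5, Fz 7 N). I'll ease it forward onto the step so the spring doesn't snap it.

```bash
python3 -m pendant '[{"delta_pos":[-0.03,0,0],"twist":[0,0,0],"grip":0},{"delta_pos":[-0.06,0,0],"twist":[0,0,0],"grip":0},{"delta_pos":[-0.1,0,0],"twist":[0,0,0],"grip":0},{"delta_pos":[-0.1,0,0],"twist":[0,0,0],"grip":0},{"delta_pos":[-0.1,0,0],"twist":[0,0,0],"grip":0}]' >/dev/null; ./f.sh; python3 -m pendant '[{"delta_pos":[-0.02,0,0],"twist":[0,0,0],"grip":0},{"delta_pos":[-0.04,0,0],"twist":[0,0,0],"grip":0},{"delta_pos":[-0.04,0,0],"twist":[0,0,0],"grip":0},{"delta_pos":[-0.04,0,0],"twist":[0,0,0],"grip":0},{"delta_pos":[-0.04,0,0],"twist":[0,0,0],"grip":0}]' >/dev/null; ./f.sh
```

```text
t 20.10 loc [ 1.05 -0.94 44.51] F_local x 3.73 y 0.89 z 6.28 tq [ 0.69  0.31 -0.05] rot [-8.993e+01 -4.000e-02 -7.323e+01] w 12.0
t 20.60 loc [ 1.38 -0.96 44.5 ] F_local x 4.04 y 0.57 z 5.23 tq [ 0.66  0.29 -0.06] rot [-8.993e+01 -4.000e-02 -7.322e+01] w 11.7
```

```bash
python3 -m pendant '[{"delta_pos":[-0.03,0.01,0],"twist":[0,0,0],"grip":0},{"delta_pos":[-0.06,0.01,0],"twist":[0,0,0],"grip":0},{"delta_pos":[-0.06,0.02,0],"twist":[0,0,0],"grip":0},{"delta_pos":[-0.06,0.02,0],"twist":[0,0,0],"grip":0},{"delta_pos":[-0.06,0.02,0],"twist":[0,0,0],"grip":0}]' >/dev/null; ./f.sh; python3 -m pendant '[{"delta_pos":[-0.03,0.01,0],"twist":[0,0,0],"grip":0},{"delta_pos":[-0.04,0.02,0],"twist":[0,0,0],"grip":0},{"delta_pos":[-0.04,0.02,0],"twist":[0,0,0],"grip":0},{"delta_pos":[-0.04,0.02,0],"twist":[0,0,0],"grip":0},{"delta_pos":[-0.04,0.02,0],"twist":[0,0,0],"grip":0}]' >/dev/null; ./f.sh
```

```text
t 21.10 loc [ 1.86 -0.93 44.48] F_local x 3.68 y 1.89 z 6.92 tq [ 0.51  0.36 -0.06] rot [-8.993e+01 -5.000e-02 -7.323e+01] w 11.7
t 21.60 loc [ 1.86 -0.96 44.47] F_local x 2.14 y 2.13 z 8.52 tq [ 0.37  0.37 -0.07] rot [-89.92  -0.09 -73.21] w 11.7
```

The strip stops exactly where predicted (1.86, against the step), pressed with 8.5 N. Letting go.

```bash
python3 -m pendant '[{"delta_pos":[0,0,0],"twist":[0,0,0],"grip":16},{"delta_pos":[0,0,0],"twist":[0,0,0],"grip":22},{"delta_pos":[0,0,0],"twist":[0,0,0],"grip":30},{"delta_pos":[0,-0.2,0],"twist":[0,0,0],"grip":35},{"delta_pos":[0,-0.5,0],"twist":[0,0,0],"grip":35}]' >/dev/null; ./f.sh; python3 -m pendant '[{"delta_pos":[0,-1.5,0],"twist":[0,0,0],"grip":35},{"delta_pos":[0,-3,0],"twist":[0,0,0],"grip":35},{"delta_pos":[0,-6,0],"twist":[0,0,0],"grip":20},{"delta_pos":[0,-9,0],"twist":[0,0,0],"grip":10},{"delta_pos":[0,-11,0],"twist":[0,0,0],"grip":0}]' 10 >/dev/null; ./f.sh
python3 - <<'E'
from h import *
p,d=imaging.grab_frame('side'); s=state()['ee_pos']; np.savez('side5.npz',p=p,d=d)
y,x=260,320
c=cv2.resize(p[y-40:y+50,x-60:x+60],(800,600),interpolation=cv2.INTER_CUBIC);cv2.imwrite('pics/g6.png',c[:,:,::-1])
W=world('side',d); lx=(W-O)@EX; ly=(W-O)@EY; z=W[...,2]
k=(abs(ly)<5)&(lx>-42)&(lx<45)&(z>44)&(z<62)
print(k.sum(),np.percentile(lx[k],[1,50,99]),np.percentile(z[k],[1,50,99])); u=k&(z>50); print(np.polyfit(lx[u],z[u],1))
for a in range(-45,50,10):
    j=k&(lx>a)&(lx<a+10); 
    if j.sum(): print(a,j.sum(),np.median(z[j]).round(1))
E
```

```text
t 22.10 loc [ 2.6  -0.39 48.02] F_local x -0.43 y 0.32 z -0.47 tq [ 0.01 -0.12  0.02] rot [-9.004e+01 -1.000e-02 -7.322e+01] w 32.0
t 22.60 loc [  2.52  -1.33 160.53] F_local x 0.26 y -0.28 z 0.10 tq [-0.04 -0.19  0.04] rot [-8.984e+01 -6.000e-02 -7.322e+01] w 10.9
149 [-41.23133371  -3.14014299  39.40101073] [44.16806491 53.31741381 55.6478732 ]
[-2.46054829e-03  5.35373563e+01]
-45 21 52.0
-35 15 53.8
-25 19 53.7
-15 15 53.5
-5 22 53.9
5 16 53.6
15 18 53.0
25 14 53.5
35 9 53.3
```

View pics/g6.png

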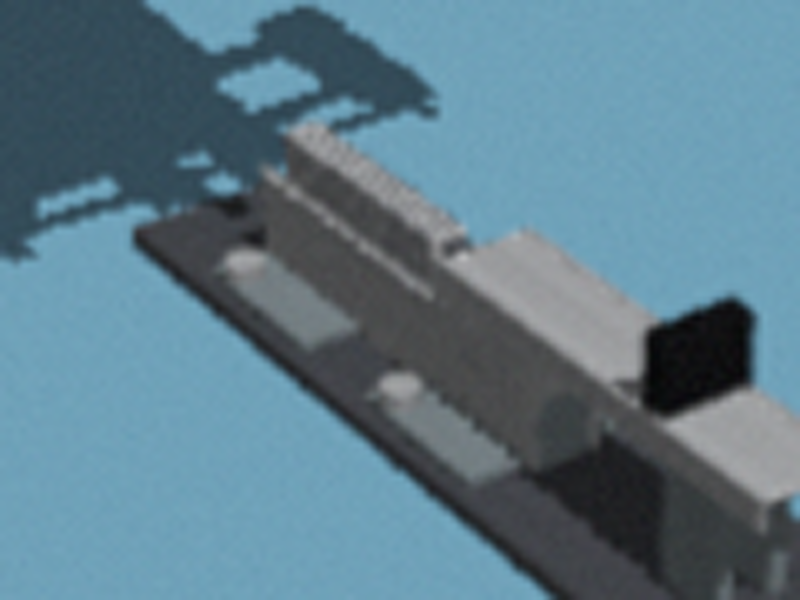

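The strip lies flat: its top is level at about 53.5 mm along the full length, behind the step. Now I'll go behind the tab with closed fingers.

```bash
python3 -m pendant '[{"delta_pos":[3,0,0],"twist":[0,0,0],"grip":0},{"delta_pos":[7,0,0],"twist":[0,0,0],"grip":0},{"delta_pos":[11,0.5,0],"twist":[0,0,0],"grip":0},{"delta_pos":[15,1.5,0],"twist":[0,0,0],"grip":0},{"delta_pos":[18.7,3,0],"twist":[0,0,0],"grip":0}]' 10 >/dev/null; python3 -m pendant '[{"delta_pos":[0,1,0],"twist":[0,0,0],"grip":0},{"delta_pos":[0,1.5,0],"twist":[0,0,0],"grip":0},{"delta_pos":[0,1.5,0],"twist":[0,0,0],"grip":0},{"delta_pos":[0,1.5,0],"twist":[0,0,0],"grip":0},{"delta_pos":[0,1.5,0],"twist":[0,0,0],"grip":0}]' >/dev/null; ./f.sh
python3 - <<'E'
from h import *
go(mag(-183,0,68),YAW-180)
p,d=imaging.grab_frame('top'); np.savez('top6.npz',p=p,d=d)
c=cv2.resize(p[180:290,280:430],(800,587),interpolation=cv2.INTER_CUBIC);cv2.imwrite('pics/g7t.png',c[:,:,::-1])
p,d=imaging.grab_frame('side'); c=cv2.resize(p[170:340,270:450],(635,600),interpolation=cv2.INTER_CUBIC);cv2.imwrite('pics/g7.png',c[:,:,::-1])
E
```

```text
t 23.65 loc [-183.37   -1.33  114.03] F_local x 0.40 y -0.86 z 0.11 tq [-0.01 -0.11  0.01] rot [-8.993e+01 -4.000e-02 -7.314e+01] w 0.7
t 23.65 delta cm [-0.04  4.6  -0.14] twist [-0.07  0.15  0.04] F [0.71 0.63 0.11] w 0.7 loc [-183.37   -1.33  114.03]
```

View pics/g7.png

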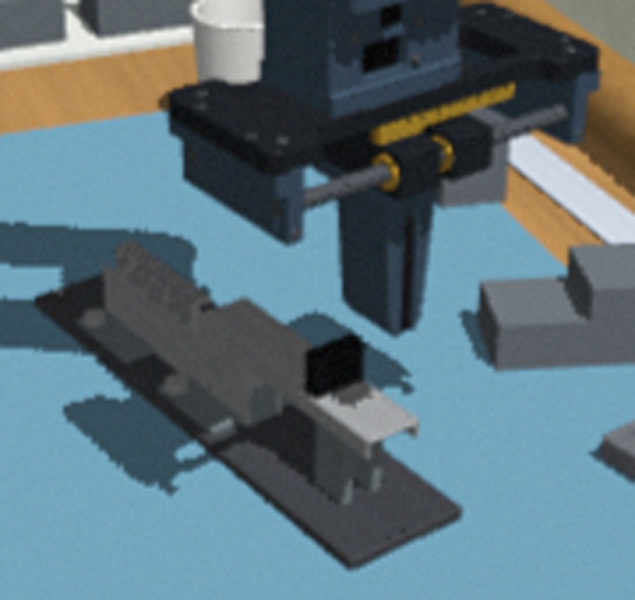

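View pics/g7t.png

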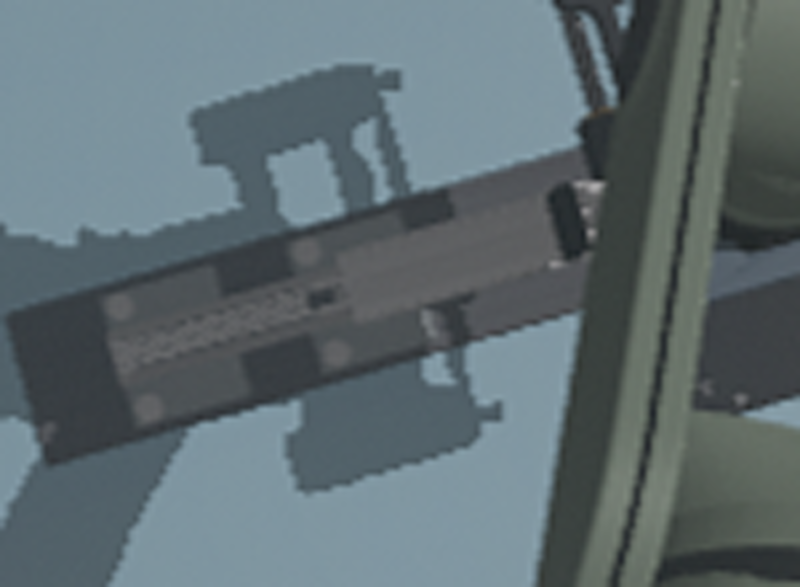

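The seated strip lies in line in the channel, at (120-305, 300-350) in the top crop, and the fingers hover behind the tab. I'll lower them to 68 mm.

```bash
python3 -m pendant '[{"delta_pos":[0,1,-0.1],"twist":[0,0.1,0],"grip":0},{"delta_pos":[0,2.5,-0.1],"twist":[0,0.1,0],"grip":0},{"delta_pos":[0,4,-0.1],"twist":[0,0.1,0],"grip":0},{"delta_pos":[0,4.6,-0.1],"twist":[0,0.1,0],"grip":0},{"delta_pos":[0,4.6,-0.1],"twist":[0,0.1,0],"grip":0}]' 10 >/dev/null; ./f.sh;  python3 -m pendant '[{"delta_pos":[-0.2,0,0],"twist":[0,0,0],"grip":0},{"delta_pos":[-0.4,0,0],"twist":[0,0,0],"grip":0},{"delta_pos":[-0.6,0,0],"twist":[0,0,0],"grip":0},{"delta_pos":[-0.8,0,0],"twist":[0,0,0],"grip":0},{"delta_pos":[-1,0,0],"twist":[0,0,0],"grip":0}]' >/dev/null; ./f.sh
```

```text
t 24.25 loc [-183.75    0.97   65.95] F_local x 0.08 y -0.31 z -0.81 tq [ 0.01 -0.12  0.  ] rot [-9.012e+01  7.000e-02 -7.332e+01] w 0.9
t 24.75 loc [-1.7404e+02  1.1000e-01  6.7500e+01] F_local x 0.11 y 0.25 z -0.37 tq [-0.06 -0.13  0.02] rot [-8.997e+01 -2.000e-02 -7.332e+01] w 0.8
```

```bash
python3 -m pendant '[{"delta_pos":[-0.2,0,0],"twist":[0,0,0],"grip":0},{"delta_pos":[-0.4,0,0],"twist":[0,0,0],"grip":0},{"delta_pos":[-0.6,0,0],"twist":[0,0,0],"grip":0},{"delta_pos":[-0.8,0,0],"twist":[0,0,0],"grip":0},{"delta_pos":[-1,0,0],"twist":[0,0,0],"grip":0}]' >/dev/null; ./f.sh;  python3 -m pendant '[{"delta_pos":[-0.2,0,0],"twist":[0,0,0],"grip":0},{"delta_pos":[-0.4,0,0],"twist":[0,0,0],"grip":0},{"delta_pos":[-0.6,0,0],"twist":[0,0,0],"grip":0},{"delta_pos":[-0.8,0,0],"twist":[0,0,0],"grip":0},{"delta_pos":[-1,0,0],"twist":[0,0,0],"grip":0}]' >/dev/null; ./f.sh
```

```text
t 25.25 loc [-1.6433e+02  1.0000e-01  6.7430e+01] F_local x -2.73 y 0.23 z 2.19 tq [-0.47 -0.17  0.02] rot [-8.998e+01 -3.000e-02 -7.333e+01] w 0.3
t 25.75 loc [-1.5408e+02  8.0000e-02  6.7230e+01] F_local x -3.83 y -0.40 z 3.00 tq [-0.4  -0.23 -0.01] rot [-8.998e+01 -1.000e-02 -7.332e+01] w 0.3
```

```bash
python3 -m pendant '[{"delta_pos":[-0.3,0,0],"twist":[0,0,0],"grip":0},{"delta_pos":[-0.6,0,0],"twist":[0,0,0],"grip":0},{"delta_pos":[-0.9,0,0],"twist":[0,0,0],"grip":0},{"delta_pos":[-1.2,0,0],"twist":[0,0,0],"grip":0},{"delta_pos":[-1.5,0,0],"twist":[0,0,0],"grip":0}]' >/dev/null; ./f.sh;  python3 -m pendant '[{"delta_pos":[-0.3,0,0],"twist":[0,0,0],"grip":0},{"delta_pos":[-0.6,0,0],"twist":[0,0,0],"grip":0},{"delta_pos":[-0.9,0,0],"twist":[0,0,0],"grip":0},{"delta_pos":[-1.2,0,0],"twist":[0,0,0],"grip":0},{"delta_pos":[-1.5,0,0],"twist":[0,0,0],"grip":0}]' >/dev/null; ./f.sh
```

```text
t 26.25 loc [-1.3898e+02  5.0000e-02  6.7240e+01] F_local x -3.32 y -0.74 z 2.11 tq [-0.38 -0.37  0.02] rot [-8.998e+01 -1.000e-02 -7.332e+01] w 0.7
t 26.75 loc [-1.240e+02  1.000e-01  6.717e+01] F_local x -3.18 y -1.50 z 1.86 tq [-0.37 -0.46  0.07] rot [-8.999e+01 -1.000e-02 -7.333e+01] w 0.4
```

```bash
python3 -m pendant '[{"delta_pos":[-0.3,0,0],"twist":[0,0,0],"grip":0},{"delta_pos":[-0.6,0,0],"twist":[0,0,0],"grip":0},{"delta_pos":[-0.9,0,0],"twist":[0,0,0],"grip":0},{"delta_pos":[-1.2,0,0],"twist":[0,0,0],"grip":0},{"delta_pos":[-1.5,0,0],"twist":[0,0,0],"grip":0}]' >/dev/null; ./f.sh;  python3 -m pendant '[{"delta_pos":[-0.3,0,0],"twist":[0,0,0],"grip":0},{"delta_pos":[-0.6,0,0],"twist":[0,0,0],"grip":0},{"delta_pos":[-0.9,0,0],"twist":[0,0,0],"grip":0},{"delta_pos":[-1.2,0,0],"twist":[0,0,0],"grip":0},{"delta_pos":[-1.5,0,0],"twist":[0,0,0],"grip":0}]' >/dev/null; ./f.sh
```

```text
t 27.25 loc [-108.97    0.12   67.15] F_local x -3.16 y -1.85 z 1.46 tq [-0.31 -0.57 -0.01] rot [-89.99  -0.   -73.33] w 0.4
t 27.75 loc [-93.96   0.27  67.11] F_local x -3.50 y -2.03 z 0.94 tq [-0.39 -0.58  0.  ] rot [-90.01  -0.   -73.33] w 0.9
```

```bash
python3 -m pendant '[{"delta_pos":[-0.25,0,0],"twist":[0,0,0],"grip":0},{"delta_pos":[-0.5,0,0],"twist":[0,0,0],"grip":0},{"delta_pos":[-0.75,0,0],"twist":[0,0,0],"grip":0},{"delta_pos":[-1,0,0],"twist":[0,0,0],"grip":0},{"delta_pos":[-1.2,0,0],"twist":[0,0,0],"grip":0}]' >/dev/null; ./f.sh;  python3 -m pendant '[{"delta_pos":[-0.1,0,0],"twist":[0,0,0],"grip":0},{"delta_pos":[-0.2,0,0],"twist":[0,0,0],"grip":0},{"delta_pos":[-0.3,0,0],"twist":[0,0,0],"grip":0},{"delta_pos":[-0.4,0,0],"twist":[0,0,0],"grip":0},{"delta_pos":[-0.5,0,0],"twist":[0,0,0],"grip":0}]' >/dev/null; ./f.sh
```

```text
t 28.25 loc [-81.98   0.23  67.12] F_local x -3.38 y -1.22 z 0.29 tq [-0.37 -0.59 -0.05] rot [-90.01  -0.   -73.32] w 0.7
t 28.75 loc [-77.2    0.27  67.11] F_local x -3.48 y -1.78 z 0.03 tq [-0.37 -0.57 -0.05] rot [-90.01  -0.   -73.33] w 0.2
```

```bash
python3 -m pendant '[{"delta_pos":[-0.08,0,0],"twist":[0,0,0],"grip":0},{"delta_pos":[-0.16,0,0],"twist":[0,0,0],"grip":0},{"delta_pos":[-0.24,0,0],"twist":[0,0,0],"grip":0},{"delta_pos":[-0.32,0,0],"twist":[0,0,0],"grip":0},{"delta_pos":[-0.4,0,0],"twist":[0,0,0],"grip":0}]' >/dev/null; ./f.sh;  python3 -m pendant '[{"delta_pos":[-0.05,0,0],"twist":[0,0,0],"grip":0},{"delta_pos":[-0.1,0,0],"twist":[0,0,0],"grip":0},{"delta_pos":[-0.15,0,0],"twist":[0,0,0],"grip":0},{"delta_pos":[-0.15,0,0],"twist":[0,0,0],"grip":0},{"delta_pos":[-0.15,0,0],"twist":[0,0,0],"grip":0}]' >/dev/null; ./f.sh
```

```text
t 29.25 loc [-73.14   0.25  67.09] F_local x -3.32 y -2.05 z -1.03 tq [-0.33 -0.53 -0.04] rot [-90.01  -0.   -73.33] w 0.3
t 29.75 loc [-71.6    0.27  67.08] F_local x -2.16 y -1.54 z -0.31 tq [-0.32 -0.48 -0.04] rot [-9.002e+01  1.000e-02 -7.333e+01] w 0.8
```

Almost home. I'll take small slow steps until the end stop is felt.

```bash
python3 -m pendant '[{"delta_pos":[-0.04,0,0],"twist":[0,0,0],"grip":0},{"delta_pos":[-0.08,0,0],"twist":[0,0,0],"grip":0},{"delta_pos":[-0.12,0,0],"twist":[0,0,0],"grip":0},{"delta_pos":[-0.15,0,0],"twist":[0,0,0],"grip":0},{"delta_pos":[-0.15,0,0],"twist":[0,0,0],"grip":0}]' >/dev/null; ./f.sh;  python3 -m pendant '[{"delta_pos":[-0.03,0,0],"twist":[0,0,0],"grip":0},{"delta_pos":[-0.06,0,0],"twist":[0,0,0],"grip":0},{"delta_pos":[-0.09,0,0],"twist":[0,0,0],"grip":0},{"delta_pos":[-0.1,0,0],"twist":[0,0,0],"grip":0},{"delta_pos":[-0.1,0,0],"twist":[0,0,0],"grip":0}]' >/dev/null; ./f.sh
```

```text
t 30.25 loc [-71.21   0.21  67.2 ] F_local x -6.24 y -0.95 z -2.18 tq [-1.01 -0.58 -0.01] rot [-90.    -0.11 -73.29] w 0.1
t 30.75 loc [-71.17   0.21  67.23] F_local x -8.43 y -0.59 z -1.76 tq [-1.51 -0.69 -0.1 ] rot [-89.99  -0.21 -73.26] w 0.7
```

The stop was felt at x = -71.2 (force rising to 8 N). I'll back off and verify with images that this is the end stop rather than a snag.

```bash
python3 -m pendant '[{"delta_pos":[0.2,0,0],"twist":[0,0,0],"grip":0},{"delta_pos":[0.6,0,0],"twist":[0,0,0],"grip":0},{"delta_pos":[1,-2,0],"twist":[0,0,0],"grip":0},{"delta_pos":[1,-5,0],"twist":[0,0,0],"grip":0},{"delta_pos":[1,-8,0],"twist":[0,0,0],"grip":0}]' >/dev/null; python3 -m pendant '[{"delta_pos":[4,-2,-4],"twist":[0,0,0],"grip":0},{"delta_pos":[8,-2,-8],"twist":[0,0,0],"grip":0},{"delta_pos":[12,-2,-12],"twist":[0,0,0],"grip":0},{"delta_pos":[15,-2,-15],"twist":[0,0,0],"grip":0},{"delta_pos":[18,-2,-18],"twist":[0,0,0],"grip":0}]' >/dev/null; ./f.sh;  python3 - <<'E'
from h import *
for n,(y0,y1,x0,x1) in (('top',(190,280,270,420)),('side',(230,340,270,410))):
    p,d=imaging.grab_frame(n); np.savez(n+'7.npz',p=p,d=d)
    c=cv2.resize(p[y0:y1,x0:x1],(800,480) if n=='top' else (760,600),interpolation=cv2.INTER_CUBIC);cv2.imwrite('pics/e_%s.png'%n,c[:,:,::-1])
    W=world(n,d); lx=(W-O)@EX; ly=(W-O)@EY; z=W[...,2]
    k=(abs(ly)<16)&(lx>-130)&(lx<70)&(z>54)&(z<62); t=(abs(ly)<16)&(z>76)&(z<88)&(lx>-130)&(lx<0)
    c2=(abs(ly)<15)&(lx>-130)&(lx<70)&(z>25)&(z<45)
    f=lambda a:np.percentile(a,[0,1,5,50,95,99,100]).round(1)
    print(n,'rail',k.sum(),f(lx[k]),'ly',f(ly[k]),'z',f(z[k]));print('tab',f(lx[t]),'chan',f(lx[c2]))
E
```

```text
t 31.75 loc [-253.83  176.71  167.18] F_local x -0.57 y -0.21 z 0.11 tq [-0.05 -0.13  0.03] rot [-90.02   0.1  -73.3 ] w 0.7
top rail 760 [-91.8 -90.6 -85.5 -16.9  42.2  47.1  48.9] ly [-16.  -15.6 -14.3  -0.7  12.7  13.9  14.1] z [54.2 54.8 55.9 58.7 61.4 61.8 62. ]
tab [-52.  -52.  -51.4 -47.  -42.5 -42.2 -42. ] chan [-121.  -120.5 -118.5 -104.4  -96.3  -94.3  -93.8]
side rail 303 [-95.6 -94.7 -93.5 -69.5 -25.8 -12.2  -9.2] ly [-15.8 -15.7 -14.    2.3  14.7  15.4  15.8] z [54.5 54.6 55.4 58.6 60.6 61.8 62. ]
tab [-55.7 -55.4 -55.  -52.4 -48.1 -46.2 -43.9] chan [-123.8 -122.7 -109.8  -85.4  -31.9  -26.2  -24.9]
```

View pics/e_top.png

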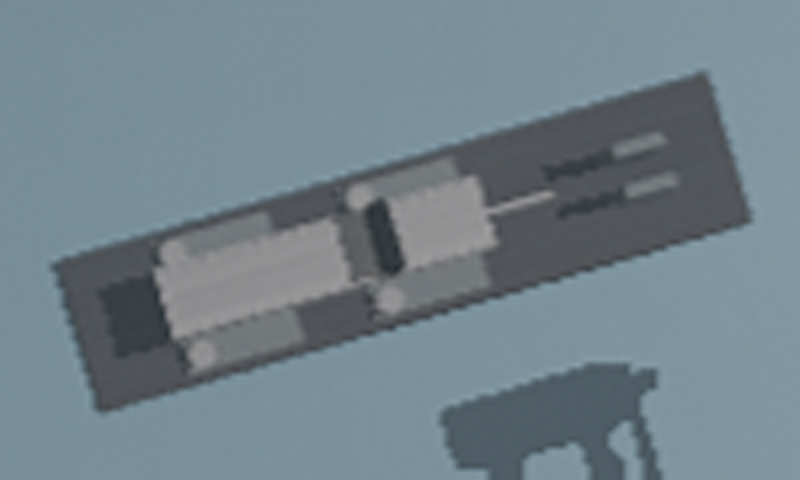

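View pics/e_side.png

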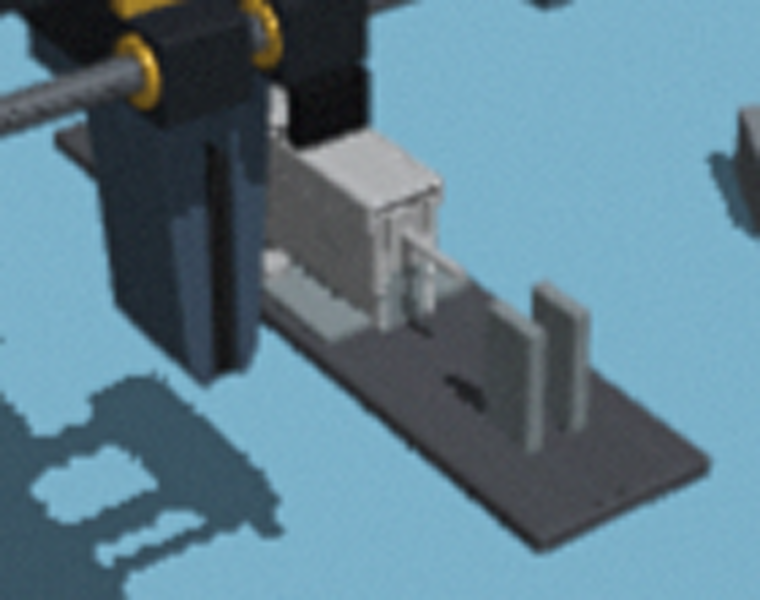

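The rail is flush with the channel at both ends: the tab is at about -47 and the front edge at about 48.9, as expected. I'll do a quick check that the bystanders haven't moved, then hand in.

```bash
python3 -m pendant '[{"delta_pos":[0,-2,-3],"twist":[0,0,0],"grip":0},{"delta_pos":[0,-3,-6],"twist":[0,0,0],"grip":0},{"delta_pos":[0,-3,-8],"twist":[0,0,0],"grip":0},{"delta_pos":[0,-3,-8],"twist":[0,0,0],"grip":0},{"delta_pos":[0,-3,-8],"twist":[0,0,0],"grip":0}]' >/dev/null; ./f.sh
python3 - <<'E'
from h import *
p,d=imaging.grab_frame('top'); cv2.imwrite('pics/fin.png',p[:,:,::-1])
a=np.load('top0.npz')['p'].astype(int)
D=abs(p.astype(int)-a).max(2)
for n,b in dict(offcut=(180,195,455,472),pink=(192,208,484,526),grey60=(240,263,490,522),red=(255,286,454,468),sand=(298,330,430,478),brush=(130,170,385,475),tower=(112,155,245,282),house=(120,175,330,368),pot=(155,200,175,218),glue=(250,275,148,180),tape=(285,330,202,248)).items():
    x=D[b[0]:b[1],b[2]:b[3]]; print(n,x.mean().round(1),(x>50).mean().round(3))
E
```

```text
t 32.35 loc [-253.04  254.42  197.17] F_local x -0.44 y -0.51 z -0.10 tq [-0.   -0.1  -0.03] rot [-8.996e+01  5.000e-02 -7.334e+01] w 0.5
offcut 6.4 0.0
pink 6.8 0.0
grey60 6.2 0.0
red 5.8 0.0
sand 9.0 0.04
brush 6.5 0.0
tower 5.7 0.0
house 5.9 0.0
pot 6.2 0.0
glue 6.4 0.0
tape 6.3 0.0
```

View pics/fin.png

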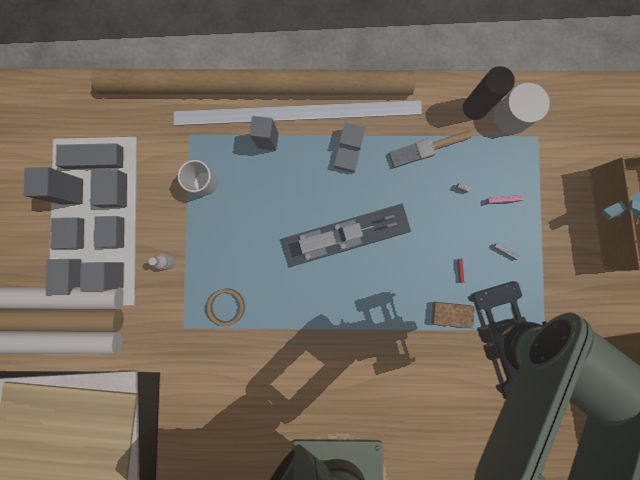

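All bystanders are in place; the only change, at the sanding block, is the gripper's edge and its shadow near (475,300). The rail is closed over the channel at (330,240). Handing in.

```bash
python3 -c "
from workcell import job
print(job.job_done())"
```

```text
the job is handed in; nothing more can be done
None
```

The stapler is reloaded and handed in at about 32 s, and the checks I made agree that the job is done.

- **Rail clearance:** I first drew the rail back about 13 mm, because its front edge would have sat within a millimetre or so of the strip's rear end.
- **Loading:** I took the 80 mm grey strip and felt the follower at TCP x ≈ 21.9 mm, which puts the channel about 18 mm behind its middle setting. I pushed it back about 21 mm (at most 7.1 N, stop not touched) and lowered it behind the step. The largest press reading was 8.5 N. I then eased it onto the step and let go. The camera showed its top level at about 53.5 mm along its whole length.
- **Rail:** I slid it home slowly against about 3 N and felt the end stop at about 8 N. The top picture shows its front edge flush with the channel front, and its tab centre is where it should be when closed.

The stop came about 2 mm before I had reckoned from finger width, but the pictures agree with fully closed, so I put that down to wider fingers and calibration. The two cameras disagreed by about 3 mm throughout; I went by feel. The pictures show no bystander moved; the only change was the gripper beside the sanding block.

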